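# Duty-room hand lamps back on charge, battery end down

## Task

Put every hand lamp lying on the desk back on charge: each goes in a clip place of its own in the sloped rack, with its battery end (the heavy one, which you can only tell by lifting the lamp lightly by the middle and seeing which end sinks) at the foot ledge, pressed down past the spring jaw until it sits fully home in the fork. Only when all the lamps are clipped in, throw the charger's toggle switch fully on; leave the mug and the stapler where they are.

Things in the scene. Friction and masses are not known exactly. Their poses are not given: they have to be found in the camera images.
- lamp_a_mid (a point): hand lamp (some of the five are absent), all look the same: aluminium tube 30 mm across, 160 mm long in all, on each end a hexagonal rubber bumper 22 mm long and 36 mm across flats, round the very middle a rounded rubber belt 34 mm across at its crest, 16 mm wide. Starts flat on the desk, axis 18 mm up. This point is its centre, inside the belt; its x axis runs along the lamp
- lamp_b_mid (a point): hand lamp like lamp_a; its centre, x along it. Both ends of a lamp look exactly alike: the battery pack sits in one half, not marked, not the same from lamp to lamp and not told by the sign of the x axis; it puts the balance point about 35 mm from the centre. A lamp weighs 0.3 to 0.45 kg
- lamp_c_mid (a point): hand lamp like lamp_a; its centre, x along it. Any lamp pinched lightly (20 to 25 N) on its belt and lifted swings about the pinch and its battery end sinks; pinched there with 80 N or more it is held without swinging
- lamp_d_mid (a point): hand lamp like lamp_a; its centre, x along it
- lamp_e_mid (a point): hand lamp like lamp_a; its centre, x along it
- slot1 (a point): clip place 1 of the rack, the leftmost of four, 85 mm apart; empty at the start. The point is where a lamp's centre lies when it is fully home. x runs up the slope (22 degrees above level, away from the foot ledge), y across the row to the left seen from the foot, z square out of the slope. Between the forks (x within 30 mm) the place is open for fingers down to the sheet, 31 mm below
- slot2 (a point): clip place 2, as slot1, next to its right (-y). At x = -42 and +42 mm of every place stands a 16 mm long fork: a V saddle and on the +y side a fixed cheek 1.5 mm from the tube's side, with a flared lip, its top 23 mm above the point. Opposite, on the -y side, stand the two tines of the place's one spring-hinged jaw, with round nylon noses that overhang the tube
- slot3 (a point): clip place 3, as slot1, to the right of slot2. In every place a lamp pushed in along -z meets the jaw's noses at about z = +20 mm, pushes the jaw aside (about 5 to 15 N) until about z = +10 mm, then drops home at z = 0 and is held by the noses
- slot4 (a point): clip place 4, as slot1, the rightmost. In every place the foot ledge's face is at x = -80 mm, where the lower end of a lamp that is home stands; the ledge's top is 5 mm above the point
- switch (a joint): the toggle switch of the charger: 0 is off (leaning to the foot side of the rack), 1.0 is fully on (leaning to the high side); it stays where it is left; about 1.5 N at its ball moves it
- switch_tip (a point): centre of the black ball (26 mm across) at the end of the toggle, which is 50 mm long, stands on a supply box at the right-hand end of the rack and swings in the upright plane that contains the slots' up-slope direction; the ball is 44 mm above its pivot at either end of its throw and 50 mm at mid-throw, and moves 48 mm in all
- rack: the charging rack, fixed to the desk: a grey sheet steel desk rack 190 mm deep, 360 mm wide, about 105 mm high at the back, sloped towards the robot, with the supply box (130 x 70 x 45 mm) at its right-hand end (-y); origin under the middle of the sloped part, x to the high side, y to the left, z up
- mug_mid (a point): a white mug, 76 mm across and 90 mm high, standing on the near side between the lamps and the rack; its centre. Leave it alone
- stapler_mid (a point): a stapler, 130 x 36 x 47 mm, lying beyond the work; its centre. Leave it alone
Things that resemble listed ones, but are neither listed nor needed, are in the scene too. Leave any turquoise look-alike of the part that bears lamp_a_mid alone. Leave any purple look-alike of the part that bears lamp_c_mid alone.

How it is judged:
On the way, in this order (a step that is already met when the one before it is completed fails the run):
1. every lamp is clipped home in the rack, battery end at the foot ledge, the switch not yet on (((distance between lamp_a_mid and slot1 below 0.008 m and z of lamp_a_mid in the frame of slot1 below 0.003 m and angle between the x axis of lamp_a_mid and the x axis of slot1, either way round below 0.08 rad and x of battery_a in the frame of slot1 below -0.03 m) or (distance between lamp_a_mid and slot2 below 0.008 m and z of lamp_a_mid in the frame of slot2 below 0.003 m and angle between the x axis of lamp_a_mid and the x axis of slot2, either way round below 0.08 rad and x of battery_a in the frame of slot2 below -0.03 m) or (distance between lamp_a_mid and slot3 below 0.008 m and z of lamp_a_mid in the frame of slot3 below 0.003 m and angle between the x axis of lamp_a_mid and the x axis of slot3, either way round below 0.08 rad and x of battery_a in the frame of slot3 below -0.03 m) or (distance between lamp_a_mid and slot4 below 0.008 m and z of lamp_a_mid in the frame of slot4 below 0.003 m and angle between the x axis of lamp_a_mid and the x axis of slot4, either way round below 0.08 rad and x of battery_a in the frame of slot4 below -0.03 m)) and ((distance between lamp_b_mid and slot1 below 0.008 m and z of lamp_b_mid in the frame of slot1 below 0.003 m and angle between the x axis of lamp_b_mid and the x axis of slot1, either way round below 0.08 rad and x of battery_b in the frame of slot1 below -0.03 m) or (distance between lamp_b_mid and slot2 below 0.008 m and z of lamp_b_mid in the frame of slot2 below 0.003 m and angle between the x axis of lamp_b_mid and the x axis of slot2, either way round below 0.08 rad and x of battery_b in the frame of slot2 below -0.03 m) or (distance between lamp_b_mid and slot3 below 0.008 m and z of lamp_b_mid in the frame of slot3 below 0.003 m and angle between the x axis of lamp_b_mid and the x axis of slot3, either way round below 0.08 rad and x of battery_b in the frame of slot3 below -0.03 m) or (distance between lamp_b_mid and slot4 below 0.008 m and z of lamp_b_mid in the frame of slot4 below 0.003 m and angle between the x axis of lamp_b_mid and the x axis of slot4, either way round below 0.08 rad and x of battery_b in the frame of slot4 below -0.03 m)) and ((distance between lamp_c_mid and slot1 below 0.008 m and z of lamp_c_mid in the frame of slot1 below 0.003 m and angle between the x axis of lamp_c_mid and the x axis of slot1, either way round below 0.08 rad and x of battery_c in the frame of slot1 below -0.03 m) or (distance between lamp_c_mid and slot2 below 0.008 m and z of lamp_c_mid in the frame of slot2 below 0.003 m and angle between the x axis of lamp_c_mid and the x axis of slot2, either way round below 0.08 rad and x of battery_c in the frame of slot2 below -0.03 m) or (distance between lamp_c_mid and slot3 below 0.008 m and z of lamp_c_mid in the frame of slot3 below 0.003 m and angle between the x axis of lamp_c_mid and the x axis of slot3, either way round below 0.08 rad and x of battery_c in the frame of slot3 below -0.03 m) or (distance between lamp_c_mid and slot4 below 0.008 m and z of lamp_c_mid in the frame of slot4 below 0.003 m and angle between the x axis of lamp_c_mid and the x axis of slot4, either way round below 0.08 rad and x of battery_c in the frame of slot4 below -0.03 m)) and ((distance between lamp_d_mid and slot1 below 0.008 m and z of lamp_d_mid in the frame of slot1 below 0.003 m and angle between the x axis of lamp_d_mid and the x axis of slot1, either way round below 0.08 rad and x of battery_d in the frame of slot1 below -0.03 m) or (distance between lamp_d_mid and slot2 below 0.008 m and z of lamp_d_mid in the frame of slot2 below 0.003 m and angle between the x axis of lamp_d_mid and the x axis of slot2, either way round below 0.08 rad and x of battery_d in the frame of slot2 below -0.03 m) or (distance between lamp_d_mid and slot3 below 0.008 m and z of lamp_d_mid in the frame of slot3 below 0.003 m and angle between the x axis of lamp_d_mid and the x axis of slot3, either way round below 0.08 rad and x of battery_d in the frame of slot3 below -0.03 m) or (distance between lamp_d_mid and slot4 below 0.008 m and z of lamp_d_mid in the frame of slot4 below 0.003 m and angle between the x axis of lamp_d_mid and the x axis of slot4, either way round below 0.08 rad and x of battery_d in the frame of slot4 below -0.03 m)) and ((distance between lamp_e_mid and slot1 below 0.008 m and z of lamp_e_mid in the frame of slot1 below 0.003 m and angle between the x axis of lamp_e_mid and the x axis of slot1, either way round below 0.08 rad and x of battery_e in the frame of slot1 below -0.03 m) or (distance between lamp_e_mid and slot2 below 0.008 m and z of lamp_e_mid in the frame of slot2 below 0.003 m and angle between the x axis of lamp_e_mid and the x axis of slot2, either way round below 0.08 rad and x of battery_e in the frame of slot2 below -0.03 m) or (distance between lamp_e_mid and slot3 below 0.008 m and z of lamp_e_mid in the frame of slot3 below 0.003 m and angle between the x axis of lamp_e_mid and the x axis of slot3, either way round below 0.08 rad and x of battery_e in the frame of slot3 below -0.03 m) or (distance between lamp_e_mid and slot4 below 0.008 m and z of lamp_e_mid in the frame of slot4 below 0.003 m and angle between the x axis of lamp_e_mid and the x axis of slot4, either way round below 0.08 rad and x of battery_e in the frame of slot4 below -0.03 m)) and value of joint switch below 0.6 rad), for 0.2 s.
2. the charger's toggle is fully on (value of joint switch above 0.85 rad), for 0.2 s.
At the end, for the whole second after the job is handed in: every lamp present lies at rest in a clip place of its own, its centre within 8 mm of fully home and no more than 3 mm up out of the fork, in line with the place within about 4.5 degrees, its heavy (battery) end at the foot ledge; the toggle is over 0.85 of its throw (((distance between lamp_a_mid and slot1 below 0.008 m and z of lamp_a_mid in the frame of slot1 below 0.003 m and angle between the x axis of lamp_a_mid and the x axis of slot1, either way round below 0.08 rad and x of battery_a in the frame of slot1 below -0.03 m) or (distance between lamp_a_mid and slot2 below 0.008 m and z of lamp_a_mid in the frame of slot2 below 0.003 m and angle between the x axis of lamp_a_mid and the x axis of slot2, either way round below 0.08 rad and x of battery_a in the frame of slot2 below -0.03 m) or (distance between lamp_a_mid and slot3 below 0.008 m and z of lamp_a_mid in the frame of slot3 below 0.003 m and angle between the x axis of lamp_a_mid and the x axis of slot3, either way round below 0.08 rad and x of battery_a in the frame of slot3 below -0.03 m) or (distance between lamp_a_mid and slot4 below 0.008 m and z of lamp_a_mid in the frame of slot4 below 0.003 m and angle between the x axis of lamp_a_mid and the x axis of slot4, either way round below 0.08 rad and x of battery_a in the frame of slot4 below -0.03 m)) and ((distance between lamp_b_mid and slot1 below 0.008 m and z of lamp_b_mid in the frame of slot1 below 0.003 m and angle between the x axis of lamp_b_mid and the x axis of slot1, either way round below 0.08 rad and x of battery_b in the frame of slot1 below -0.03 m) or (distance between lamp_b_mid and slot2 below 0.008 m and z of lamp_b_mid in the frame of slot2 below 0.003 m and angle between the x axis of lamp_b_mid and the x axis of slot2, either way round below 0.08 rad and x of battery_b in the frame of slot2 below -0.03 m) or (distance between lamp_b_mid and slot3 below 0.008 m and z of lamp_b_mid in the frame of slot3 below 0.003 m and angle between the x axis of lamp_b_mid and the x axis of slot3, either way round below 0.08 rad and x of battery_b in the frame of slot3 below -0.03 m) or (distance between lamp_b_mid and slot4 below 0.008 m and z of lamp_b_mid in the frame of slot4 below 0.003 m and angle between the x axis of lamp_b_mid and the x axis of slot4, either way round below 0.08 rad and x of battery_b in the frame of slot4 below -0.03 m)) and ((distance between lamp_c_mid and slot1 below 0.008 m and z of lamp_c_mid in the frame of slot1 below 0.003 m and angle between the x axis of lamp_c_mid and the x axis of slot1, either way round below 0.08 rad and x of battery_c in the frame of slot1 below -0.03 m) or (distance between lamp_c_mid and slot2 below 0.008 m and z of lamp_c_mid in the frame of slot2 below 0.003 m and angle between the x axis of lamp_c_mid and the x axis of slot2, either way round below 0.08 rad and x of battery_c in the frame of slot2 below -0.03 m) or (distance between lamp_c_mid and slot3 below 0.008 m and z of lamp_c_mid in the frame of slot3 below 0.003 m and angle between the x axis of lamp_c_mid and the x axis of slot3, either way round below 0.08 rad and x of battery_c in the frame of slot3 below -0.03 m) or (distance between lamp_c_mid and slot4 below 0.008 m and z of lamp_c_mid in the frame of slot4 below 0.003 m and angle between the x axis of lamp_c_mid and the x axis of slot4, either way round below 0.08 rad and x of battery_c in the frame of slot4 below -0.03 m)) and ((distance between lamp_d_mid and slot1 below 0.008 m and z of lamp_d_mid in the frame of slot1 below 0.003 m and angle between the x axis of lamp_d_mid and the x axis of slot1, either way round below 0.08 rad and x of battery_d in the frame of slot1 below -0.03 m) or (distance between lamp_d_mid and slot2 below 0.008 m and z of lamp_d_mid in the frame of slot2 below 0.003 m and angle between the x axis of lamp_d_mid and the x axis of slot2, either way round below 0.08 rad and x of battery_d in the frame of slot2 below -0.03 m) or (distance between lamp_d_mid and slot3 below 0.008 m and z of lamp_d_mid in the frame of slot3 below 0.003 m and angle between the x axis of lamp_d_mid and the x axis of slot3, either way round below 0.08 rad and x of battery_d in the frame of slot3 below -0.03 m) or (distance between lamp_d_mid and slot4 below 0.008 m and z of lamp_d_mid in the frame of slot4 below 0.003 m and angle between the x axis of lamp_d_mid and the x axis of slot4, either way round below 0.08 rad and x of battery_d in the frame of slot4 below -0.03 m)) and ((distance between lamp_e_mid and slot1 below 0.008 m and z of lamp_e_mid in the frame of slot1 below 0.003 m and angle between the x axis of lamp_e_mid and the x axis of slot1, either way round below 0.08 rad and x of battery_e in the frame of slot1 below -0.03 m) or (distance between lamp_e_mid and slot2 below 0.008 m and z of lamp_e_mid in the frame of slot2 below 0.003 m and angle between the x axis of lamp_e_mid and the x axis of slot2, either way round below 0.08 rad and x of battery_e in the frame of slot2 below -0.03 m) or (distance between lamp_e_mid and slot3 below 0.008 m and z of lamp_e_mid in the frame of slot3 below 0.003 m and angle between the x axis of lamp_e_mid and the x axis of slot3, either way round below 0.08 rad and x of battery_e in the frame of slot3 below -0.03 m) or (distance between lamp_e_mid and slot4 below 0.008 m and z of lamp_e_mid in the frame of slot4 below 0.003 m and angle between the x axis of lamp_e_mid and the x axis of slot4, either way round below 0.08 rad and x of battery_e in the frame of slot4 below -0.03 m)) and value of joint switch above 0.85 rad and linear speed of each of lamp_a, lamp_b, lamp_c, lamp_d, lamp_e below 0.02 m/s); the robot touches nothing.
It fails at once if the mug is pushed more than 3 cm from its place (distance of mug_mid from where it was at the start of the episode above 0.03 m).
It fails at once if the stapler is pushed more than 3 cm from its place (distance of stapler_mid from where it was at the start of the episode above 0.03 m).
Of lamp_a, lamp_b, lamp_c, lamp_d, lamp_e only 3 to 4 are there at a start; the rules pass over those that are not, and their reading is None.
At some moment in a run one of lamp_a, lamp_b, lamp_c, lamp_d, lamp_e may be knocked a few centimetres aside while the robot is not near it.
It also fails if it takes over 210 s, if anything falls off the work surface, if the arm or the gripper's body presses on something with over 40 N, if the wrist force passes 120 N, or if a joint passes its speed limit or range.

## Robot

A 6-joint arm with a two-finger parallel gripper is mounted at the origin on the work surface. World frame = base frame: x ahead of the robot, y to its left, z up, the work surface at z = 0. Lengths are in m, angles in rad, forces in N, time in s.
With the tool pointing down it reaches from about 0.35 to 0.85 m from the base axis. Payload 8.1 kg.
Tool frame: the origin (TCP) lies at the very end of the fingers, on their centre line; the grasp point (between the pads) lies 19 mm behind it; z points along the fingers, y is the direction in which the jaws open and shut (so a half turn about z gives the same grasp; the last joint's range is limited). The gripper opens to 93 mm and grips with 3 to 60 N. Pads are 15 mm wide; open, the fingers measure 128 mm over their backs; the gripper's body (75 mm by 188 mm) begins 65 mm behind the grasp point.
Start: joints at [-1.254, 0.13, 1.488, -0, 1.523, -0.085], TCP at [0.235, -0.552, 0.219] pointing down, gripper open.
Joint ranges: [-2.96, 2.96], [-0.89, 2.26], [0.02, 2.5], [-1.34, 4.48], [0, 2.73], [-2.66, 2.66]. Speed limits (rad/s): [2.39, 2.39, 2.79, 3.14, 3.14, 3.14].

## Interface

Orientations are given as a rotation vector (axis times angle).
In Python, from bench import manip gives the robot as it stands.
- The arm moves only by the shell command python3 -m creep 'ROWS' [FORCE]. ROWS is JSON, a list of rows, each an object of numbers: "x", "y", "z": the shift along the tool's x, y, z as a fraction of full scale; "ax", "ay", "az": the turn, a rotation vector about the tool's x, y, z as a fraction of full scale; "gripper": the finger opening in mm, from 0 to 93. In form: [{"x": .., "y": .., "z": .., "ax": .., "ay": .., "az": .., "gripper": ..}, ...]. A call has 1 to 8 rows; each row shifts and turns the commanded pose from where the row before left it, along the tool's axes as they then stand; what a row does not reach is not made up. Full scale, the value 1, is 0.04 m for a shift and 0.12 rad for a turn. A row lasts 1/12 s, in which the tool goes at most 41.7 mm and 7.16 degrees, less where a joint would pass 70% of its speed; a pose out of reach is approached as far as the arm can. A call with a number of a shift or a turn outside -1 to 1 is refused whole. A call with a gripper value outside its range is refused whole. The fingers move at their own pace and stop on an object; FORCE is the grip in N (left out, the last holds). Time passes only in rows, so rows that do not move let the fingers close. It gives the time, the measured TCP pose, the force and the opening at its end, in the units of the state.
- manip.state(): the state, without advancing time (a new reading comes with each control period).
- manip.grab_frame(name): name is "scene" or "top" or "wrist"; returns the picture (480x640x3 uint8, blue, green, red); there is no depth.
- manip.get_calibration(name): a dict with "fx", "fy", "cx", "cy" (pixels), "rvec" (rotation vector, rad) and "tvec" (3), from world to camera coordinates, as OpenCV has them. Camera axes: x right, y down, z forward; pixel columns grow to the right and rows downward; lengths in m; the calibration is good to about 2 mm. A picture is of the moment at which its call begins: read the wrist's pose just before it. get_calibration takes no time and is no camera call; for the wrist camera it gives the pose at the moment of the call.
- manip.sign_off(): hands the job in, once; it reports no verdict.
The state is a dict: "clock": time; "qpos": joint angles; "joint_velocities": joint speeds; "tau": joint torques, N m; "tcp_pos": TCP position; "tool_rot": TCP orientation; "force": force on the tool from outside, world axes, zero at the start; "wrist_torque": the same for the moment, N m; "gripper_width": finger opening in m.
Only numpy, scipy, OpenCV 4.12 (cv2) and the standard library are available. Lean on these libraries where they do the work, as an engineer would, in place of code of your own. Each camera call takes 0.05 s, during which the arm holds its last target. There are 200 camera calls.

## Working session

There is one attempt and no reset: what is moved stays moved. The work goes in short steps, Python scripts to look and compute and a shell command to move; the robot and the scene stay as the last step left them, time stands still between calls to the robot, and variables do not carry over. Pictures are saved under pics/ and viewed, about 12 in all and at most 16, crops included, and the job is handed in when it is done.

```bash
ls; mkdir -p pics
python3 - <<'E'
from bench import manip
import cv2
for n in("scene","top"):
    cv2.imwrite(f"pics/{n}0.png",manip.grab_frame(n)); print(n,manip.get_calibration(n))
print(manip.get_calibration("wrist"))
print(manip.state())
E
```

```text
pics
scene {'fx': 480.7655740223844, 'fy': 480.7655740223844, 'cx': 315.5377676781302, 'cy': 238.37551517034953, 'rvec': array([ 1.38973453,  2.09437562, -0.9238197 ]), 'tvec': array([ 0.28590596, -0.22266542,  1.58289187])}
top {'fx': 570.8251199980037, 'fy': 570.8251199980037, 'cx': 316.7781336182902, 'cy': 241.160434063167, 'rvec': array([ 2.14792339, -2.15464149,  0.13470176]), 'tvec': array([-0.0687861 ,  0.53720394,  1.35077366])}
{'fx': 346.9123873939656, 'fy': 346.9123873939656, 'cx': 323.16605990992804, 'cy': 241.10318716195485, 'rvec': array([-2.40809017,  1.59388482,  0.23634535]), 'tvec': array([-0.5990726 , -0.03491897,  0.39040699])}
{'clock': 0.1, 'qpos': array([-1.25439745e+00,  1.31067564e-01,  1.48914358e+00,  4.41559926e-06,
        1.52298962e+00, -8.53681010e-02]), 'joint_velocities': array([ 0.00058148,  0.00022435, -0.00316852,  0.00122327,  0.00095587,
       -0.00192398]), 'tau': array([ 1.47878829e-03, -5.61338711e+01, -4.93096340e+01,  7.70340697e-02,
        2.91517563e-02, -1.16393749e-04]), 'tcp_pos': array([ 0.23451193, -0.55173281,  0.21771785]), 'tool_rot': array([-3.07685162e+00, -6.26538936e-01,  2.84119793e-04]), 'force': array([-0.67854651,  0.45082326,  0.66349129]), 'wrist_torque': array([ 0.04663674,  0.05658135, -0.00357691]), 'gripper_width': 0.09302349635459838}
```

View pics/top0.png

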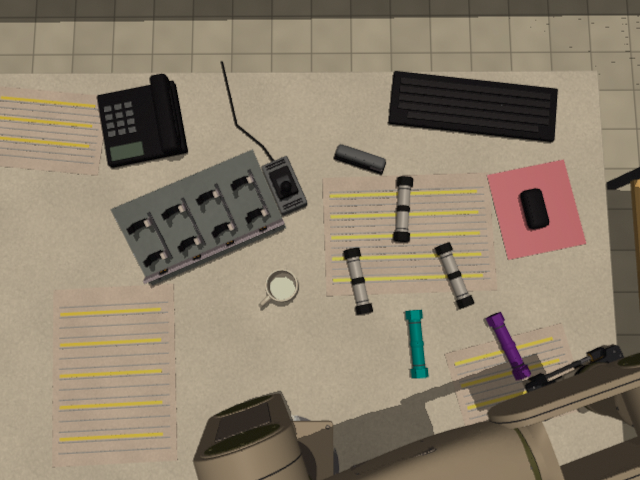

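View pics/scene0.png

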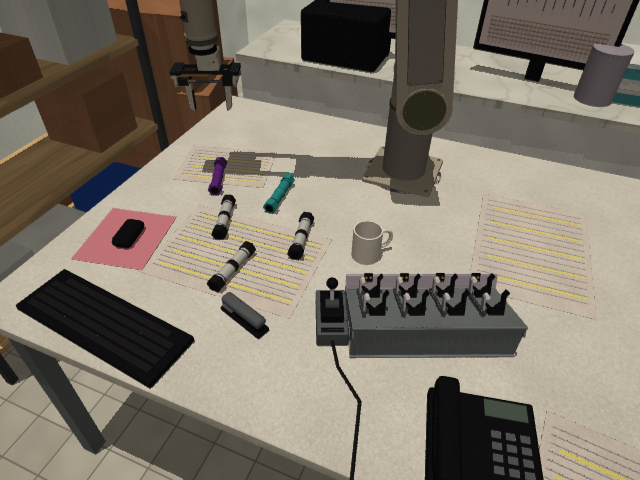

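```bash
cat > h.py <<'E'
from bench import manip
import cv2, numpy as np
from scipy.spatial.transform import Rotation as R
def K(c): return np.array([[c['fx'],0,c['cx']],[0,c['fy'],c['cy']],[0,0,1]])
def proj(c,P): 
    return cv2.projectPoints(np.atleast_2d(np.float64(P)),c['rvec'],c['tvec'],K(c),None)[0][:,0]
def ray(c,uv):
    Rm=cv2.Rodrigues(c['rvec'])[0]; d=Rm.T@np.linalg.inv(K(c))@np.array([*uv,1.]); o=-Rm.T@c['tvec']
    return o,d
def onz(c,uv,z):
    o,d=ray(c,uv); return o+d*(z-o[2])/d[2]
def tri(c1,u1,c2,u2):
    P1,P2=[K(c)@np.c_[cv2.Rodrigues(c['rvec'])[0],c['tvec']] for c in(c1,c2)]
    X=cv2.triangulatePoints(P1,P2,np.float64(u1).reshape(2,1),np.float64(u2).reshape(2,1))[:,0]; return X[:3]/X[3]
def crop(img,x0,y0,w,h,s): return cv2.resize(img[y0:y0+h,x0:x0+w],None,fx=s,fy=s,interpolation=cv2.INTER_CUBIC)
def todelta(Tp,Rt):
    """shift in tool axes (units of .04) then rotvec (units .12) from present pose"""
    s=manip.state(); R0=R.from_rotvec(s['tool_rot'])
    return R0.inv().apply(np.array(Tp)-s['tcp_pos'])/.04,(R0.inv()*Rt).as_rotvec()/.12
E
python3 - <<'E'
from h import *
a=cv2.imread('pics/top0.png');b=cv2.imread('pics/scene0.png')
A=crop(a,105,140,205,150,3.9);
cv2.imwrite('pics/ctop.png',A)
cv2.imwrite('pics/cscene.png',crop(b,305,260,230,110,3.4))
ct=manip.get_calibration("top")
for n,p,q in(("L1",(351,250),(363,313)),("L2",(404,178),(401,241)),("L3",(443,245),(466,305))):
    P,Q=onz(ct,p,.02),onz(ct,q,.02);print(n,(P+Q)/2,Q-P,np.linalg.norm(Q-P))
for uv in((283,288),): print(onz(ct,uv,.09))
print(onz(ct,(360,159),.045))
E
```

```text
L1 [ 0.44027755 -0.16776762  0.02      ] [-0.1531014  -0.02733062  0.        ] 0.1555217086731759
L2 [ 0.61764644 -0.28235474  0.02      ] [-0.15805057  0.01092653  0.        ] 0.15842781725542593
L3 [ 0.4552929  -0.40486541  0.02      ] [-0.14618015 -0.05087018  0.        ] 0.15477858629550778
[0.42107811 0.00743908 0.09      ]
[ 0.73873397 -0.1771908   0.045     ]
```

View pics/ctop.png

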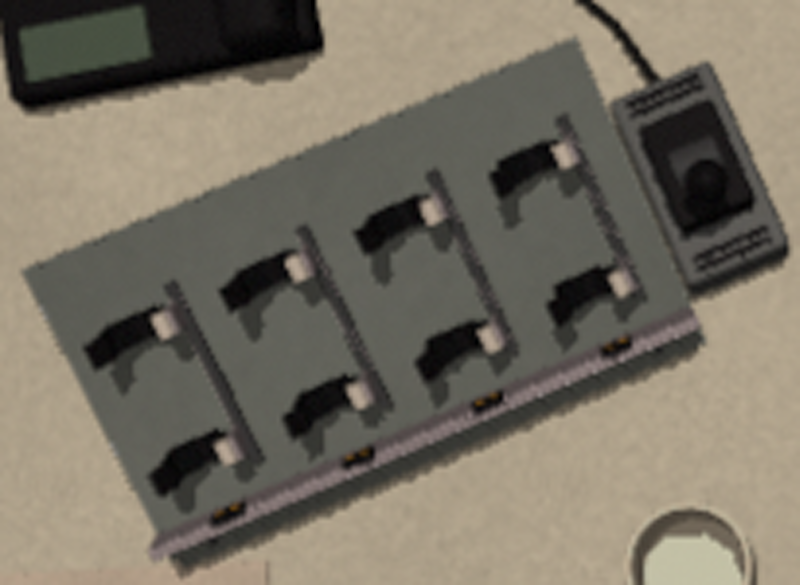

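View pics/cscene.png

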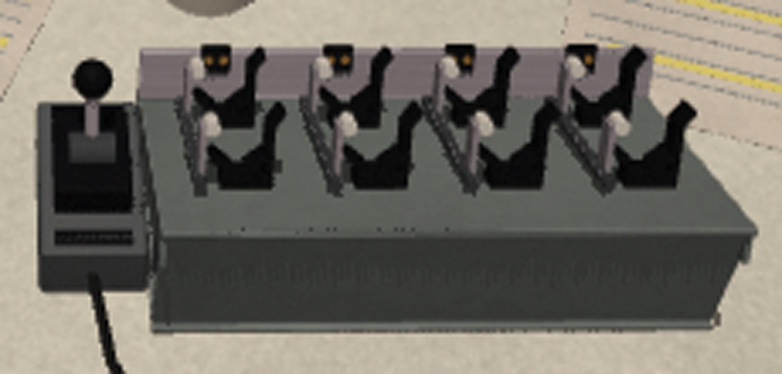

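```bash
cat >> h.py <<'E'
ct=manip.get_calibration("top"); cs=manip.get_calibration("scene")
E
python3 - <<'E'
from h import *
T=lambda u:np.array(u)/3.9+[105,140]
S=lambda u:np.array(u)/3.4+[305,260]
tu=[(164,324),(299,267),(433,211),(566,153)];tl=[(229,448),(359,394),(490,337),(621,282)]
su=[(618,123),(481,122),(345,122),(208,122)];sl=[(573,65),(448,67),(322,67),(196,67)]
U=np.array([tri(ct,T(a),cs,S(b)) for a,b in zip(tu,su)]);L=np.array([tri(ct,T(a),cs,S(b)) for a,b in zip(tl,sl)])
np.set_printoptions(precision=4,suppress=True)
print(U,L,(U-L))
for n,a,b in(("BL",(22,270),(753,233)),("BR",(577,38),(152,237)),("ledgeL",(155,550),(653,48)),("ledgeR",(697,325),(140,48)),("ball",(706,176),(92,78))): print(n,tri(ct,T(a),cs,S(b)))
for n,a in(("footR",(690,290)),): pass
# rigid fit: model noses
M=[];D=[]
for k in range(4):
    for sx,P in((.042,U[k]),(-.042,L[k])):
        M.append([sx,.1275-.085*k,0]);D.append(P)
M=np.array(M);D=np.array(D)
s=np.radians(22)
from scipy.optimize import least_squares
def f(p): return ((R.from_euler('ZY',[p[3],-s]).apply(M)+p[:3])-D).ravel()
r=least_squares(f,[.6,.1,.1,.4]);print(r.x,np.degrees(r.x[3]),np.abs(r.fun).max()); print(f(r.x).reshape(-1,3)*1e3)
E
```

```text
[[0.569  0.3189 0.1189]
 [0.6026 0.2399 0.1198]
 [0.6359 0.1616 0.1197]
 [0.6704 0.0832 0.1207]] [[0.4987 0.2867 0.0893]
 [0.5313 0.2099 0.0872]
 [0.5654 0.1317 0.0879]
 [0.5987 0.0535 0.0877]] [[0.0703 0.0323 0.0296]
 [0.0713 0.0301 0.0326]
 [0.0705 0.0299 0.0318]
 [0.0718 0.0297 0.0331]]
BL [0.6056 0.4102 0.0986]
BR [0.7484 0.0785 0.0964]
ledgeL [0.4392 0.3359 0.0688]
ledgeR [0.5761 0.008  0.0656]
ball [0.6578 0.0008 0.1133]
[0.584  0.1857 0.1039 0.4057] 23.243419416380657 0.0011733477864903502
[[ 0.461  -0.7224  0.7087]
 [-0.8243  0.7989 -1.1733]
 [ 0.4137  0.1498 -0.1491]
 [ 0.1643 -0.5046  1.0206]
 [ 0.6316  0.3877 -0.0458]
 [-0.436  -0.4878  0.2735]
 [-0.3054  0.7147 -1.1108]
 [-0.105  -0.3364  0.4763]]
```

```bash
cat > d.py <<'E'
# d.py x y z yawdeg [tiltdeg]: shift/turn to reach TCP there, tool x at yaw; tilt=22 -> tool square to slope(yaw of slope 23.24)
import sys
from h import *
np.set_printoptions(precision=3,suppress=True)
a=[float(v) for v in sys.argv[1:]]
Rt=R.from_euler('Z',a[3],degrees=True)*R.from_euler('X',180,degrees=True)
if len(a)>4: Rt=R.from_rotvec(-np.radians(a[4])*np.array([-.3946,.9188,0]))*Rt
d,r=todelta(a[:3],Rt)
s=manip.state()
print('shift',d,'turn',r,'| clock',round(s['clock'],2),'tcp',s['tcp_pos'],'F',s['force'],'w',round(s['gripper_width'],4),'q6',round(s['qpos'][5],2))
E
python3 d.py .455 -.405 .12 19.2; python3 d.py .440 -.168 .12 10; python3 d.py .6176 -.2824 .12 -4
```

```text
shift [ 6.507 -1.217  2.446] turn [-0.013 -0.001  0.556] | clock 0.1 tcp [ 0.235 -0.552  0.218] F [-0.679  0.451  0.663] w 0.093 q6 -0.09
shift [ 8.479 -6.817  2.455] turn [-0.013  0.     1.894] | clock 0.1 tcp [ 0.235 -0.552  0.218] F [-0.679  0.451  0.663] w 0.093 q6 -0.09
shift [11.447 -2.448  2.448] turn [-0.013  0.002  3.93 ] | clock 0.1 tcp [ 0.235 -0.552  0.218] F [-0.679  0.451  0.663] w 0.093 q6 -0.09
```

```bash
python3 -m creep '[{"x":0.82,"y":-0.15,"z":0.3,"az":0.07},{"x":0.82,"y":-0.15,"z":0.3,"az":0.07},{"x":0.82,"y":-0.15,"z":0.3,"az":0.07},{"x":0.82,"y":-0.15,"z":0.3,"az":0.07},{"x":0.82,"y":-0.15,"z":0.3,"az":0.07},{"x":0.82,"y":-0.15,"z":0.3,"az":0.07},{"x":0.82,"y":-0.15,"z":0.3,"az":0.07},{"x":0.82,"y":-0.15,"z":0.3,"az":0.07}]'; python3 -m creep '[{},{}]'
python3 - <<'E'
from h import *
cw=manip.get_calibration("wrist"); im=manip.grab_frame("wrist")
cv2.imwrite('pics/w1.png',im)
s=manip.state();print(s['tcp_pos'],s['tool_rot'])
o,_=ray(cw,(0,0));print(o)
print(proj(cw,[[.455,-.405,.018],[.455+.076,-.405+.0265,.018]]))
E
python3 d.py .455 -.405 .003 19.2
```

```text
[ 0.23452689 -0.55179819  0.21781673] [-3.07702872e+00 -6.26649783e-01  2.80248397e-04]
[ 0.3073203  -0.52061908  0.38345135]
[[ 266.5779406   -84.40765746]
 [ 268.48084217 -209.25195736]]
shift [ 6.508 -1.214  5.373] turn [-0.012 -0.     0.556] | clock 0.15 tcp [ 0.235 -0.552  0.218] F [-0.025  0.475  0.187] w 0.0926 q6 -0.09$[0]: bad value
$[0]: bad value
```

View pics/w1.png

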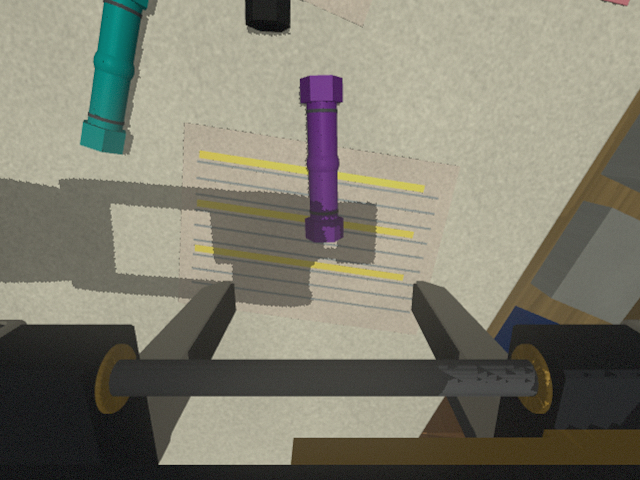

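The move was refused because every key is required; the picture shows the purple look-alike (322,160), the turquoise one (112,75) and a lamp bumper at (268,15). I'll retry with full rows.

```bash
python3 -m creep '[{"x":0.82,"y":-0.15,"z":0.3,"ax":0,"ay":0,"az":0.07,"gripper":93},{"x":0.82,"y":-0.15,"z":0.3,"ax":0,"ay":0,"az":0.07,"gripper":93},{"x":0.82,"y":-0.15,"z":0.3,"ax":0,"ay":0,"az":0.07,"gripper":93},{"x":0.82,"y":-0.15,"z":0.3,"ax":0,"ay":0,"az":0.07,"gripper":93},{"x":0.82,"y":-0.15,"z":0.3,"ax":0,"ay":0,"az":0.07,"gripper":93},{"x":0.82,"y":-0.15,"z":0.3,"ax":0,"ay":0,"az":0.07,"gripper":93},{"x":0.82,"y":-0.15,"z":0.3,"ax":0,"ay":0,"az":0.07,"gripper":93},{"x":0.82,"y":-0.15,"z":0.3,"ax":0,"ay":0,"az":0.07,"gripper":93}]'; python3 -m creep '[{"x":0,"y":0,"z":0,"ax":0,"ay":0,"az":0,"gripper":93},{"x":0,"y":0,"z":0,"ax":0,"ay":0,"az":0,"gripper":93}]'
python3 - <<'E'
from h import *
cw=manip.get_calibration("wrist"); im=manip.grab_frame("wrist")
cv2.imwrite('pics/w2.png',im)
print(proj(cw,[[.455,-.405,.018],[.455+.076,-.405+.0265,.018],[.455-.076,-.405-.0265,.018]]))
E
python3 d.py .455 -.405 .003 19.2
```

```text
clock: 0.82
tcp_pos: [0.4627, -0.4108, 0.1218]
tool_rot: [-3.097, -0.522, 0.0]
force: [0.5, -0.6, -0.8]
gripper_width: 0.0925
clock: 0.98
tcp_pos: [0.4623, -0.41, 0.121]
tool_rot: [-3.095, -0.528, 0.003]
force: [-0.7, 0.6, -0.1]
gripper_width: 0.0931
[[314.81449703 244.68062746]
 [314.2608954  141.52867256]
 [315.2832064  332.01470289]]
shift [-0.101 -0.2    2.972] turn [-0.01   0.008  0.011] | clock 1.03 tcp [ 0.462 -0.411  0.122] F [-0.4   -1.064 -0.161] w 0.0931 q6 0.42
```

View pics/w2.png

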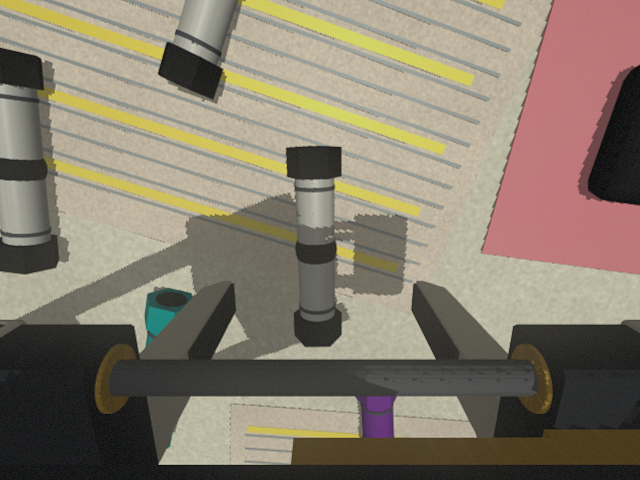

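Run:
```python
from h import *
cw=manip.get_calibration("wrist")
for z in(.018,.03):print(onz(cw,(316,253),z),onz(cw,(314,160),z),onz(cw,(318,330),z))
print(onz(cw,(22,168),.03), onz(cw,(22,45),.03)-onz(cw,(28,270),.03))
```

```text
[ 0.44768274 -0.40974823  0.018     ] [ 0.51762723 -0.38419316  0.018     ] [ 0.38053718 -0.43460315  0.018     ]
[ 0.45163481 -0.40864636  0.03      ] [ 0.51846545 -0.38422898  0.03      ] [ 0.38747849 -0.43239477  0.03      ]
[ 0.44288244 -0.18502989  0.03      ] [0.16252422 0.01915953 0.        ]
```

```bash
python3 -m creep '[{"x":-0.24,"y":-0.14,"z":0.75,"ax":0,"ay":0,"az":0,"gripper":93},{"x":0,"y":0,"z":0.75,"ax":0,"ay":0,"az":0,"gripper":93},{"x":0,"y":0,"z":0.75,"ax":0,"ay":0,"az":0,"gripper":93},{"x":0,"y":0,"z":0.7,"ax":0,"ay":0,"az":0,"gripper":93},{"x":0,"y":0,"z":0,"ax":0,"ay":0,"az":0,"gripper":60},{"x":0,"y":0,"z":0,"ax":0,"ay":0,"az":0,"gripper":30},{"x":0,"y":0,"z":0,"ax":0,"ay":0,"az":0,"gripper":20},{"x":0,"y":0,"z":0,"ax":0,"ay":0,"az":0,"gripper":20}]' 22; python3 -m creep '[{"x":0,"y":0,"z":0,"ax":0,"ay":0,"az":0,"gripper":20},{"x":0,"y":0,"z":0,"ax":0,"ay":0,"az":0,"gripper":20},{"x":0,"y":0,"z":0,"ax":0,"ay":0,"az":0,"gripper":20},{"x":0,"y":0,"z":0,"ax":0,"ay":0,"az":0,"gripper":20}]'
python3 -m creep '[{"x":0,"y":0,"z":-0.3,"ax":0,"ay":0,"az":0,"gripper":20},{"x":0,"y":0,"z":-0.3,"ax":0,"ay":0,"az":0,"gripper":20},{"x":0,"y":0,"z":-0.3,"ax":0,"ay":0,"az":0,"gripper":20},{"x":0,"y":0,"z":-0.3,"ax":0,"ay":0,"az":0,"gripper":20},{"x":0,"y":0,"z":-0.3,"ax":0,"ay":0,"az":0,"gripper":20},{"x":0,"y":0,"z":0,"ax":0,"ay":0,"az":0,"gripper":20},{"x":0,"y":0,"z":0,"ax":0,"ay":0,"az":0,"gripper":20},{"x":0,"y":0,"z":0,"ax":0,"ay":0,"az":0,"gripper":20}]'
python3 - <<'E'
from h import *
cw=manip.get_calibration("wrist"); w=manip.grab_frame("wrist"); s=manip.grab_frame("scene")
print(manip.state()['tcp_pos'])
u=proj(cs,[[.4515,-.4085,.06]])[0].astype(int);print(u)
c=crop(s,max(u[0]-75,0),max(u[1]-75,0),150,150,3)
w2=cv2.resize(w[80:380,180:460],None,fx=1.25,fy=1.5)
cv2.imwrite('pics/s3.png',np.hstack([w2,c]))
E
```

```text
clock: 1.7
tcp_pos: [0.4504, -0.4109, 0.0056]
tool_rot: [3.097, 0.521, 0.001]
force: [0.0, -0.6, -0.4]
gripper_width: 0.0711
clock: 2.03
tcp_pos: [0.4507, -0.41, 0.0049]
tool_rot: [3.098, 0.523, 0.0]
force: [0.2, 0.2, 0.0]
gripper_width: 0.0444
clock: 2.7
tcp_pos: [0.4505, -0.4098, 0.0645]
tool_rot: [-3.098, -0.523, 0.0]
force: [-0.1, 0.7, -0.1]
gripper_width: 0.0198
[ 0.45013229 -0.40932847  0.06360202]
[221 203]
```

View pics/s3.png

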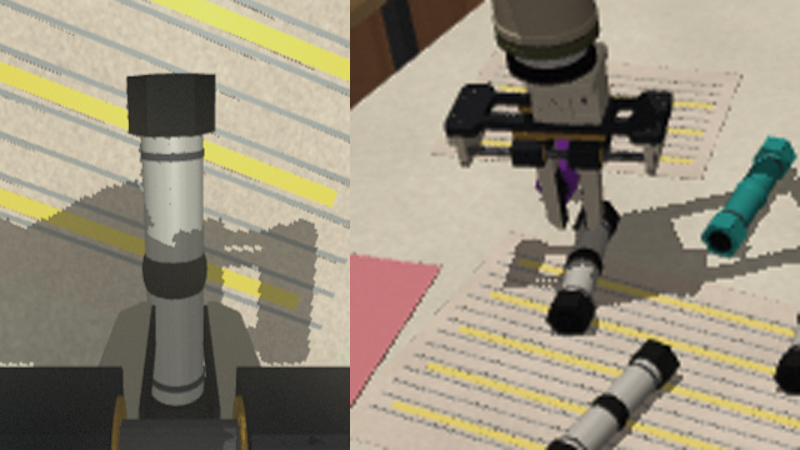

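```bash
python3 -m creep '[{"x":0,"y":0,"z":0,"ax":0,"ay":0,"az":0,"gripper":55},{"x":0,"y":0,"z":0,"ax":0,"ay":0,"az":0,"gripper":55},{"x":0,"y":0,"z":0,"ax":0,"ay":0,"az":0,"gripper":55},{"x":0,"y":0,"z":0,"ax":0,"ay":0,"az":0,"gripper":55},{"x":0,"y":0,"z":0,"ax":0,"ay":0,"az":0,"gripper":55},{"x":0,"y":0,"z":0,"ax":0,"ay":0,"az":0,"gripper":55},{"x":0,"y":0,"z":0,"ax":0,"ay":0,"az":0,"gripper":55},{"x":0,"y":0,"z":0,"ax":0,"ay":0,"az":0,"gripper":55}]'
python3 - <<'E'
from h import *
cw=manip.get_calibration("wrist")
P=onz(cw,(320,265),.03);print(P)
import os;os.system(f"python3 d.py {P[0]} {P[1]} .004 20")
E
```

```text
clock: 3.47
tcp_pos: [0.4507, -0.4099, 0.0647]
tool_rot: [3.098, 0.523, 0.0]
force: [1.5, 0.5, -0.5]
gripper_width: 0.0547
shift [ 0.08  -0.052  1.517] turn [ 0.    -0.    -0.121] | clock 3.47 tcp [ 0.451 -0.41   0.065] F [ 1.489  0.512 -0.542] w 0.0547 q6 0.41
[ 0.45302708 -0.40690156  0.03      ]
```

```bash
python3 -m creep '[{"x":0.08,"y":-0.05,"z":0.5,"ax":0,"ay":0,"az":-0.1,"gripper":55},{"x":0,"y":0,"z":0.5,"ax":0,"ay":0,"az":0,"gripper":55},{"x":0,"y":0,"z":0.5,"ax":0,"ay":0,"az":0,"gripper":55},{"x":0,"y":0,"z":0,"ax":0,"ay":0,"az":0,"gripper":20},{"x":0,"y":0,"z":0,"ax":0,"ay":0,"az":0,"gripper":20},{"x":0,"y":0,"z":0,"ax":0,"ay":0,"az":0,"gripper":20},{"x":0,"y":0,"z":0,"ax":0,"ay":0,"az":0,"gripper":20},{"x":0,"y":0,"z":0,"ax":0,"ay":0,"az":0,"gripper":20}]' 22; python3 -m creep '[{"x":0,"y":0,"z":0,"ax":0,"ay":0,"az":0,"gripper":20},{"x":0,"y":0,"z":0,"ax":0,"ay":0,"az":0,"gripper":20}]'
python3 -m creep '[{"x":0,"y":0,"z":-0.2,"ax":0,"ay":0,"az":0,"gripper":20},{"x":0,"y":0,"z":-0.2,"ax":0,"ay":0,"az":0,"gripper":20},{"x":0,"y":0,"z":-0.2,"ax":0,"ay":0,"az":0,"gripper":20},{"x":0,"y":0,"z":-0.2,"ax":0,"ay":0,"az":0,"gripper":20},{"x":0,"y":0,"z":-0.2,"ax":0,"ay":0,"az":0,"gripper":20},{"x":0,"y":0,"z":0,"ax":0,"ay":0,"az":0,"gripper":20},{"x":0,"y":0,"z":0,"ax":0,"ay":0,"az":0,"gripper":20},{"x":0,"y":0,"z":0,"ax":0,"ay":0,"az":0,"gripper":20}]'
python3 - <<'E'
from h import *
cw=manip.get_calibration("wrist"); w=manip.grab_frame("wrist"); s=manip.grab_frame("scene")
c=crop(s,146,128,150,150,3)
w2=cv2.resize(w[80:380,180:460],None,fx=1.25,fy=1.5)
cv2.imwrite('pics/s4.png',np.hstack([w2,c]))
print(manip.state()['wrist_torque'])
E
```

```text
clock: 4.13
tcp_pos: [0.4535, -0.4075, 0.006]
tool_rot: [3.093, 0.541, 0.001]
force: [-0.2, 0.4, 3.5]
gripper_width: 0.0327
clock: 4.3
tcp_pos: [0.4535, -0.4075, 0.0059]
tool_rot: [3.093, 0.541, 0.001]
force: [-1.2, 2.2, 7.4]
gripper_width: 0.0326
clock: 4.97
tcp_pos: [0.453, -0.4075, 0.045]
tool_rot: [3.094, 0.541, 0.0]
force: [-1.6, -1.2, -1.2]
gripper_width: 0.0329
[-0.33844481  0.11614219 -0.13966969]
```

View pics/s4.png

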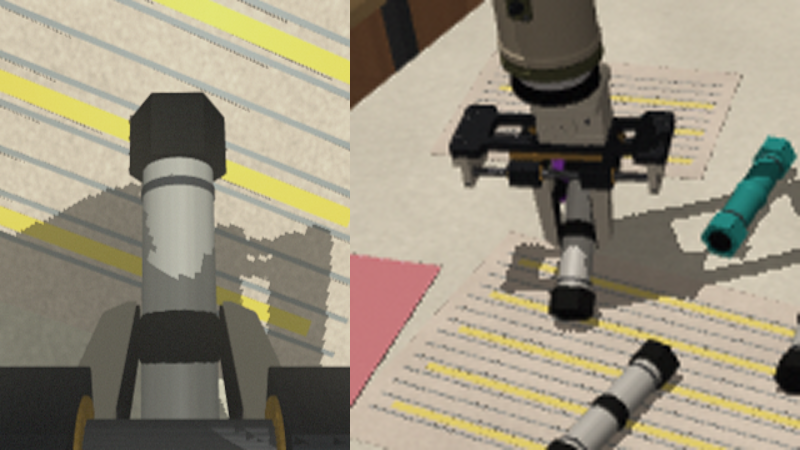

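Shows the far end (tool +x, crop (572,300)) dropped and the near end risen: battery is at +x. Lay it back and regrip on the tube 18 mm towards the battery, at 60 N.

```bash
python3 -m creep '[{"x":0,"y":0,"z":0.25,"ax":0,"ay":0,"az":0,"gripper":20},{"x":0,"y":0,"z":0.25,"ax":0,"ay":0,"az":0,"gripper":20},{"x":0,"y":0,"z":0.25,"ax":0,"ay":0,"az":0,"gripper":20},{"x":0,"y":0,"z":0.22,"ax":0,"ay":0,"az":0,"gripper":20},{"x":0,"y":0,"z":0,"ax":0,"ay":0,"az":0,"gripper":20},{"x":0,"y":0,"z":0,"ax":0,"ay":0,"az":0,"gripper":45},{"x":0,"y":0,"z":0,"ax":0,"ay":0,"az":0,"gripper":45},{"x":0.45,"y":0,"z":0,"ax":0,"ay":0,"az":0,"gripper":45}]'; python3 -m creep '[{"x":0,"y":0,"z":0,"ax":0,"ay":0,"az":0,"gripper":45},{"x":0,"y":0,"z":0,"ax":0,"ay":0,"az":0,"gripper":20},{"x":0,"y":0,"z":0,"ax":0,"ay":0,"az":0,"gripper":20},{"x":0,"y":0,"z":0,"ax":0,"ay":0,"az":0,"gripper":20},{"x":0,"y":0,"z":0,"ax":0,"ay":0,"az":0,"gripper":20},{"x":0,"y":0,"z":0,"ax":0,"ay":0,"az":0,"gripper":20},{"x":0,"y":0,"z":0,"ax":0,"ay":0,"az":0,"gripper":20}]' 60
python3 -m creep '[{"x":0,"y":0,"z":-0.2,"ax":0,"ay":0,"az":0,"gripper":20},{"x":0,"y":0,"z":-0.4,"ax":0,"ay":0,"az":0,"gripper":20},{"x":0,"y":0,"z":-0.8,"ax":0,"ay":0,"az":0,"gripper":20},{"x":0,"y":0,"z":-1,"ax":0,"ay":0,"az":0,"gripper":20},{"x":0,"y":0,"z":-1,"ax":0,"ay":0,"az":0,"gripper":20},{"x":0,"y":0,"z":-1,"ax":0,"ay":0,"az":0,"gripper":20},{"x":0,"y":0,"z":0,"ax":0,"ay":0,"az":0,"gripper":20},{"x":0,"y":0,"z":0,"ax":0,"ay":0,"az":0,"gripper":20}]'
python3 - <<'E'
from h import *
w=manip.grab_frame("wrist"); s=manip.grab_frame("scene")
u=proj(cs,[[.453,-.407,.19]])[0].astype(int)
c=crop(s,max(u[0]-75,0),max(u[1]-75,0),150,150,3)
w2=cv2.resize(w[80:380,180:460],None,fx=1.25,fy=1.5)
cv2.imwrite('pics/s5.png',np.hstack([w2,c]))
E
python3 d.py .45 -.407 .22 200
# target approach slot3, z above
python3 - <<'E'
from h import *
np.set_printoptions(precision=4,suppress=True)
m=np.array([.5808,.2031,.0942]);y=np.array([-.3946,.9188,0]);z=np.array([-.3442,-.1478,.9272]);x=np.cross(y,z)
for k in(1,2,3,4):
    c=m+y*(.1275-.085*(k-1));print(k,c,'tcp home',c-x*.018-z*.016,'at z+60',c-x*.018+z*.044)
E
```

```text
clock: 5.73
tcp_pos: [0.468, -0.4015, 0.0051]
tool_rot: [-3.094, -0.539, 0.002]
force: [-0.6, -0.2, 1.0]
gripper_width: 0.0441
clock: 6.32
tcp_pos: [0.4695, -0.4008, 0.0058]
tool_rot: [-3.094, -0.541, 0.001]
force: [-1.3, 1.2, 0.7]
gripper_width: 0.029
clock: 6.98
tcp_pos: [0.4714, -0.4026, 0.1859]
tool_rot: [3.089, 0.54, 0.006]
force: [0.3, -0.5, -6.3]
gripper_width: 0.0289
shift [-0.509 -0.005 -0.994] turn [ 0.015  0.028 26.159] | clock 7.08 tcp [ 0.469 -0.4    0.18 ] F [ 0.393  0.59  -5.766] w 0.029 q6 0.43
1 [0.5305 0.3202 0.0942] tcp home [0.5207 0.316  0.0726] at z+60 [0.5    0.3072 0.1283]
2 [0.564  0.2421 0.0942] tcp home [0.5542 0.2379 0.0726] at z+60 [0.5336 0.2291 0.1283]
3 [0.5976 0.1641 0.0942] tcp home [0.5877 0.1598 0.0726] at z+60 [0.5671 0.151  0.1283]
4 [0.6311 0.086  0.0942] tcp home [0.6213 0.0817 0.0726] at z+60 [0.6006 0.0729 0.1283]
```

View pics/s5.png

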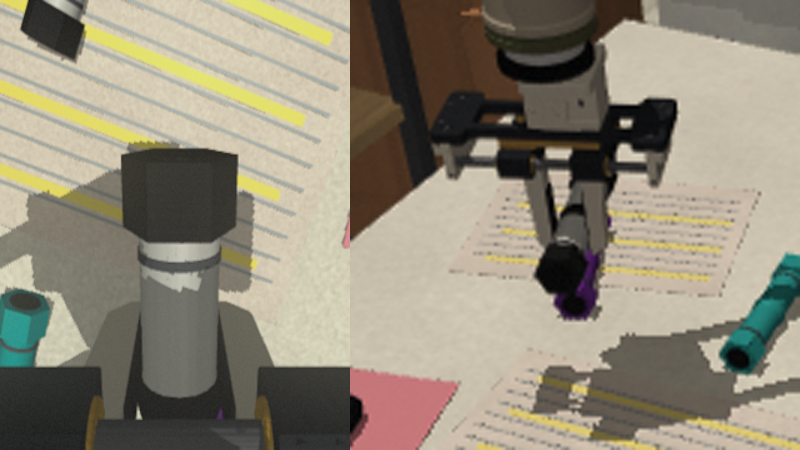

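Held level on the tube. Raise, then turn half round.

```bash
python3 -m creep '[{"x":0,"y":0,"z":-0.8,"ax":0,"ay":0,"az":-0.5,"gripper":20},{"x":0,"y":0,"z":-0.8,"ax":0,"ay":0,"az":-1,"gripper":20},{"x":0,"y":0,"z":-0.8,"ax":0,"ay":0,"az":-1,"gripper":20},{"x":0,"y":0,"z":0,"ax":0,"ay":0,"az":-1,"gripper":20},{"x":0,"y":0,"z":0,"ax":0,"ay":0,"az":-1,"gripper":20},{"x":0,"y":0,"z":0,"ax":0,"ay":0,"az":-1,"gripper":20},{"x":0,"y":0,"z":0,"ax":0,"ay":0,"az":-1,"gripper":20},{"x":0,"y":0,"z":0,"ax":0,"ay":0,"az":-1,"gripper":20}]';python3 -m creep '[{"x":0,"y":0,"z":0,"ax":0,"ay":0,"az":-1,"gripper":20},{"x":0,"y":0,"z":0,"ax":0,"ay":0,"az":-1,"gripper":20},{"x":0,"y":0,"z":0,"ax":0,"ay":0,"az":-1,"gripper":20},{"x":0,"y":0,"z":0,"ax":0,"ay":0,"az":-1,"gripper":20},{"x":0,"y":0,"z":0,"ax":0,"ay":0,"az":-1,"gripper":20},{"x":0,"y":0,"z":0,"ax":0,"ay":0,"az":-1,"gripper":20},{"x":0,"y":0,"z":0,"ax":0,"ay":0,"az":-1,"gripper":20},{"x":0,"y":0,"z":0,"ax":0,"ay":0,"az":-1,"gripper":20}]';python3 -m creep '[{"x":0,"y":0,"z":0,"ax":0,"ay":0,"az":-1,"gripper":20},{"x":0,"y":0,"z":0,"ax":0,"ay":0,"az":-1,"gripper":20},{"x":0,"y":0,"z":0,"ax":0,"ay":0,"az":-1,"gripper":20},{"x":0,"y":0,"z":0,"ax":0,"ay":0,"az":-1,"gripper":20},{"x":0,"y":0,"z":0,"ax":0,"ay":0,"az":-1,"gripper":20},{"x":0,"y":0,"z":0,"ax":0,"ay":0,"az":-1,"gripper":20},{"x":0,"y":0,"z":0,"ax":0,"ay":0,"az":-1,"gripper":20},{"x":0,"y":0,"z":0,"ax":0,"ay":0,"az":-1,"gripper":20}]';python3 -m creep '[{"x":0,"y":0,"z":0,"ax":0,"ay":0,"az":-1,"gripper":20},{"x":0,"y":0,"z":0,"ax":0,"ay":0,"az":-1,"gripper":20},{"x":0,"y":0,"z":0,"ax":0,"ay":0,"az":-1,"gripper":20},{"x":0,"y":0,"z":0,"ax":0,"ay":0,"az":0,"gripper":20},{"x":0,"y":0,"z":0,"ax":0,"ay":0,"az":0,"gripper":20}]'
python3 d.py .5406 .1395 .24 203.24;python3 d.py .5406 .1395 .24 203.24 22
```

```text
clock: 7.75
tcp_pos: [0.4689, -0.3999, 0.2739]
tool_rot: [-2.541, -1.838, 0.002]
force: [-0.4, 0.2, -3.6]
gripper_width: 0.0284
clock: 8.42
tcp_pos: [0.4689, -0.3999, 0.2739]
tool_rot: [-1.405, -2.803, -0.003]
force: [-0.5, 0.1, -5.0]
gripper_width: 0.0282
clock: 9.08
tcp_pos: [0.4689, -0.3999, 0.2738]
tool_rot: [0.048, -3.137, -0.007]
force: [-0.5, -0.8, -4.4]
gripper_width: 0.0288
clock: 9.5
tcp_pos: [0.485, -0.3822, 0.2738]
tool_rot: [0.539, -3.075, 0.013]
force: [0.9, -1.4, -4.5]
gripper_width: 0.0289
shift [-5.758 11.797  0.668] turn [-0.036 -0.171 -0.488] | clock 9.5 tcp [ 0.485 -0.382  0.274] F [ 0.858 -1.439 -4.541] w 0.0289 q6 -2.66
shift [-5.758 11.797  0.668] turn [-0.13  -3.37  -0.476] | clock 9.5 tcp [ 0.485 -0.382  0.274] F [ 0.858 -1.439 -4.541] w 0.0289 q6 -2.66
```

```bash
python3 -m creep '[{"x":-0.41,"y":0.84,"z":0,"ax":0,"ay":0,"az":0,"gripper":20},{"x":-0.41,"y":0.84,"z":0,"ax":0,"ay":0,"az":0,"gripper":20},{"x":-0.41,"y":0.84,"z":0,"ax":0,"ay":0,"az":0,"gripper":20},{"x":-0.41,"y":0.84,"z":0,"ax":0,"ay":0,"az":0,"gripper":20},{"x":-0.41,"y":0.84,"z":0,"ax":0,"ay":0,"az":0,"gripper":20},{"x":-0.41,"y":0.84,"z":0,"ax":0,"ay":0,"az":0,"gripper":20},{"x":-0.41,"y":0.84,"z":0,"ax":0,"ay":0,"az":0,"gripper":20},{"x":-0.41,"y":0.84,"z":0,"ax":0,"ay":0,"az":0,"gripper":20}]';python3 -m creep '[{"x":-0.41,"y":0.84,"z":0,"ax":0,"ay":0,"az":0,"gripper":20},{"x":-0.41,"y":0.84,"z":0,"ax":0,"ay":0,"az":0,"gripper":20},{"x":-0.41,"y":0.84,"z":0,"ax":0,"ay":0,"az":0,"gripper":20},{"x":-0.41,"y":0.84,"z":0,"ax":0,"ay":0,"az":0,"gripper":20},{"x":-0.41,"y":0.84,"z":0,"ax":0,"ay":0,"az":0,"gripper":20},{"x":-0.41,"y":0.84,"z":0,"ax":0,"ay":0,"az":0,"gripper":20},{"x":0,"y":0,"z":0,"ax":0,"ay":0,"az":0,"gripper":20}]'
python3 d.py .5406 .1395 .24 203.24 22
```

```text
clock: 10.17
tcp_pos: [0.5166, -0.0853, 0.2703]
tool_rot: [0.535, -3.077, 0.019]
force: [0.8, 0.3, -3.4]
gripper_width: 0.0287
clock: 10.75
tcp_pos: [0.5409, 0.1421, 0.2661]
tool_rot: [0.543, -3.075, 0.015]
force: [0.3, -1.0, -4.6]
gripper_width: 0.0284
shift [ 0.016 -0.055  0.653] turn [-0.138 -3.369 -0.451] | clock 10.75 tcp [0.541 0.142 0.266] F [ 0.319 -0.996 -4.649] w 0.0284 q6 -1.75
```

```bash
python3 -m creep '[{"x":0,"y":0,"z":0,"ax":-0.03,"ay":-0.67,"az":-0.09,"gripper":20},{"x":0,"y":0,"z":0,"ax":-0.03,"ay":-0.67,"az":-0.09,"gripper":20},{"x":0,"y":0,"z":0,"ax":-0.03,"ay":-0.67,"az":-0.09,"gripper":20},{"x":0,"y":0,"z":0,"ax":-0.03,"ay":-0.67,"az":-0.09,"gripper":20},{"x":0,"y":0,"z":0,"ax":-0.03,"ay":-0.67,"az":-0.09,"gripper":20},{"x":0,"y":0,"z":0,"ax":0,"ay":0,"az":0,"gripper":20},{"x":0,"y":0,"z":0,"ax":0,"ay":0,"az":0,"gripper":20}]'
python3 d.py .5671 .151 .1283 203.24 22
cat >> h.py <<'E'
ms=np.array([.5808,.2031,.0942]);ys=np.array([-.3946,.9188,0]);zs=np.array([-.3442,-.1478,.9272]);xs=np.cross(ys,zs)
def slot(k,p=(0,0,0)): return ms+ys*(.1275-.085*(k-1))+np.array(p)@np.array([xs,ys,zs])
E
python3 - <<'E'
from h import *
cw=manip.get_calibration("wrist"); w=manip.grab_frame("wrist")
for k in(1,2,3,4):
    for p,c in(((.042,-.0172,.0105),(0,0,255)),((-.042,-.0172,.0105),(0,0,255)),((-.08,0,.005),(0,255,0)),((.08,0,0),(0,255,0))):
        u=proj(cw,slot(k,p))[0]
        if abs(u).max()<900: cv2.circle(w,tuple(int(v) for v in u),4,c,1)
s=manip.state();R0=R.from_rotvec(s['tool_rot'])
for p in((.062,0,-.016),(-.018,0,-.016),(.04,0,-.016)):
    u=proj(cw,s['tcp_pos']+R0.apply(p))[0];cv2.circle(w,tuple(int(v) for v in u),4,(255,0,255),1)
cv2.imwrite('pics/w6.png',w)
E
```

```text
clock: 11.33
tcp_pos: [0.5402, 0.1352, 0.2661]
tool_rot: [-0.549, 2.713, 0.104]
force: [0.6, 0.1, -4.2]
gripper_width: 0.0286
shift [0.557 0.108 3.486] turn [-0.029 -0.041 -0.044] | clock 11.33 tcp [0.54  0.135 0.266] F [ 0.639  0.13  -4.25 ] w 0.0286 q6 -1.92
```

View pics/w6.png

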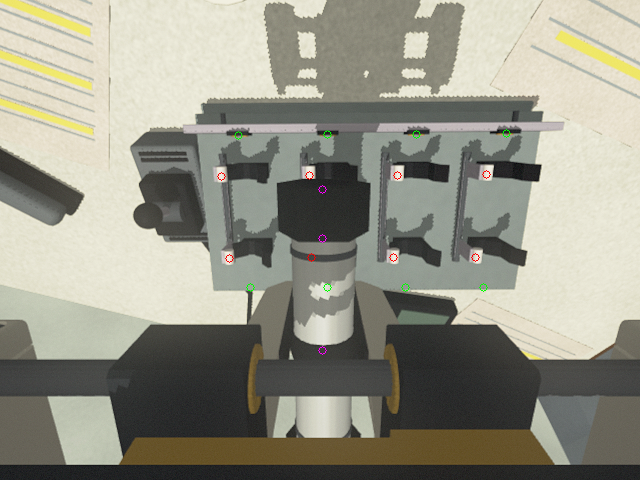

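Overlay agrees: noses (red) and ledge contacts (green) fall on the real parts, lamp straight in the grip. Approach slot 3 (3 mm up-slope of home for ledge clearance).

```bash
python3 -c "
from h import *
for h in(.040,.0): print(*np.round(slot(3,(-.015,0,h-.012)),4))"; python3 d.py $(python3 -c "
from h import *
print(*slot(3,(-.015,0,.028)))") 203.24 22
```

```text
0.5752 0.1544 0.1145
0.5889 0.1603 0.0775
shift [0.531 0.115 3.91 ] turn [-0.033 -0.028 -0.04 ] | clock 11.38 tcp [0.541 0.136 0.268] F [ 1.351 -0.746 -4.447] w 0.0288 q6 -1.92
```

```bash
python3 -m creep '[{"x":0.1,"y":0.02,"z":0.7,"ax":-0.03,"ay":-0.03,"az":-0.04,"gripper":20},{"x":0.1,"y":0.02,"z":0.7,"ax":0,"ay":0,"az":0,"gripper":20},{"x":0.1,"y":0.02,"z":0.7,"ax":0,"ay":0,"az":0,"gripper":20},{"x":0.1,"y":0.02,"z":0.7,"ax":0,"ay":0,"az":0,"gripper":20},{"x":0.1,"y":0.02,"z":0.7,"ax":0,"ay":0,"az":0,"gripper":20},{"x":0.03,"y":0.02,"z":0.4,"ax":0,"ay":0,"az":0,"gripper":20},{"x":0,"y":0,"z":0,"ax":0,"ay":0,"az":0,"gripper":20},{"x":0,"y":0,"z":0,"ax":0,"ay":0,"az":0,"gripper":20}]'; python3 d.py .5752 .1544 .1145 203.24 22
```

```text
clock: 12.05
tcp_pos: [0.5761, 0.1562, 0.1149]
tool_rot: [-0.559, 2.707, 0.109]
force: [0.6, 0.0, -3.5]
gripper_width: 0.0288
shift [ 0.04  -0.033 -0.005] turn [ 0.007 -0.003  0.015] | clock 12.05 tcp [0.576 0.156 0.115] F [ 0.612  0.036 -3.543] w 0.0288 q6 -1.93
```

```bash
python3 -m creep '[{"x":0.04,"y":-0.03,"z":0.12,"ax":0,"ay":0,"az":0,"gripper":20},{"x":0,"y":0,"z":0.12,"ax":0,"ay":0,"az":0,"gripper":20},{"x":0,"y":0,"z":0.12,"ax":0,"ay":0,"az":0,"gripper":20},{"x":0,"y":0,"z":0.12,"ax":0,"ay":0,"az":0,"gripper":20},{"x":0,"y":0,"z":0.12,"ax":0,"ay":0,"az":0,"gripper":20}]';python3 -m creep '[{"x":0,"y":0,"z":0.1,"ax":0,"ay":0,"az":0,"gripper":20},{"x":0,"y":0,"z":0.1,"ax":0,"ay":0,"az":0,"gripper":20}]';python3 -m creep '[{"x":0,"y":0,"z":0.1,"ax":0,"ay":0,"az":0,"gripper":20},{"x":0,"y":0,"z":0.1,"ax":0,"ay":0,"az":0,"gripper":20}]';python3 -m creep '[{"x":0,"y":0,"z":0,"ax":0,"ay":0,"az":0,"gripper":20},{"x":0,"y":0,"z":0,"ax":0,"ay":0,"az":0,"gripper":20}]'; python3 d.py .5889 .1603 .0775 203.24 22
```

```text
clock: 12.47
tcp_pos: [0.5839, 0.1591, 0.094]
tool_rot: [-0.558, 2.702, 0.111]
force: [-8.5, 9.8, 3.9]
gripper_width: 0.0285
clock: 12.63
tcp_pos: [0.5862, 0.1608, 0.0861]
tool_rot: [-0.559, 2.702, 0.112]
force: [-4.9, 7.0, -0.7]
gripper_width: 0.0287
clock: 12.8
tcp_pos: [0.5891, 0.1613, 0.0784]
tool_rot: [-0.559, 2.703, 0.11]
force: [-0.4, 0.5, -3.0]
gripper_width: 0.0286
clock: 12.97
tcp_pos: [0.589, 0.1604, 0.078]
tool_rot: [-0.558, 2.704, 0.109]
force: [-0.3, 2.7, -6.5]
gripper_width: 0.029
shift [ 0.007 -0.002  0.011] turn [0.002 0.024 0.014] | clock 12.97 tcp [0.589 0.16  0.078] F [-0.324  2.711 -6.483] w 0.029 q6 -1.94
```

```bash
python3 -m creep '[{"x":0,"y":0,"z":0.03,"ax":0,"ay":0,"az":0,"gripper":20},{"x":0,"y":0,"z":0.03,"ax":0,"ay":0,"az":0,"gripper":20},{"x":0,"y":0,"z":0,"ax":0,"ay":0,"az":0,"gripper":20}]';python3 d.py .5889 .1603 .0775 203.24 22; python3 -m creep '[{"x":0,"y":0,"z":0,"ax":0,"ay":0,"az":0,"gripper":46},{"x":0,"y":0,"z":0,"ax":0,"ay":0,"az":0,"gripper":46},{"x":0,"y":0,"z":0,"ax":0,"ay":0,"az":0,"gripper":46},{"x":0,"y":0,"z":0,"ax":0,"ay":0,"az":0,"gripper":46}]';python3 -m creep '[{"x":0,"y":0,"z":-0.6,"ax":0,"ay":0,"az":0,"gripper":46},{"x":0,"y":0,"z":-0.9,"ax":0,"ay":0,"az":0,"gripper":46},{"x":0,"y":0,"z":-0.9,"ax":0,"ay":0,"az":0,"gripper":46},{"x":0,"y":0,"z":-0.9,"ax":0,"ay":0,"az":0,"gripper":46},{"x":0,"y":0,"z":-0.6,"ax":0,"ay":0,"az":0,"gripper":46},{"x":0,"y":0,"z":0,"ax":0,"ay":0,"az":0,"gripper":46},{"x":0,"y":0,"z":0,"ax":0,"ay":0,"az":0,"gripper":46}]'
python3 - <<'E'
from h import *
cw=manip.get_calibration("wrist"); w=manip.grab_frame("wrist"); s=manip.grab_frame("scene");t=manip.grab_frame("top")
cv2.imwrite('pics/t7.png',t)
for p in((.08,0,0),(.008,0,.015),(-.008,0,.015),(-.08,0,0),(.058,0,.015),(-.058,0,.015)):
    for im,c in((w,cw),(s,cs)):
        u=proj(c,slot(3,p))[0]; cv2.circle(im,tuple(int(v) for v in u),2,(0,0,255),-1)
cv2.imwrite('pics/p7.png',np.hstack([w[:,120:520],cv2.resize(s[230:370,310:430],(400,480),interpolation=cv2.INTER_CUBIC)]))
E
```

```text
clock: 13.22
tcp_pos: [0.5897, 0.1606, 0.0772]
tool_rot: [-0.559, 2.704, 0.109]
force: [-14.9, -2.2, 10.6]
gripper_width: 0.0291
shift [ 0.016 -0.    -0.015] turn [0.003 0.021 0.016] | clock 13.22 tcp [0.59  0.161 0.077] F [-14.888  -2.206  10.628] w 0.0291 q6 -1.94
clock: 13.55
tcp_pos: [0.5909, 0.1605, 0.077]
tool_rot: [-0.558, 2.701, 0.108]
force: [0.2, 0.1, 0.2]
gripper_width: 0.0454
clock: 14.13
tcp_pos: [0.5372, 0.1373, 0.2234]
tool_rot: [-0.557, 2.698, 0.107]
force: [-0.6, -0.2, -0.1]
gripper_width: 0.0463
```

View pics/p7.png

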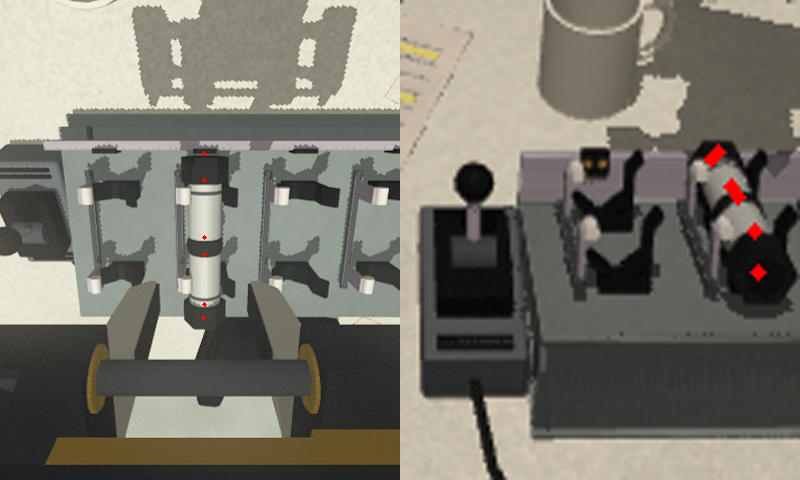

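```bash
cat > bl.py <<'E'
from h import *
def blobs(im,roi,th=45):
    x0,y0,x1,y1=roi
    m=(im[y0:y1,x0:x1].max(2)<th).astype(np.uint8)
    n,_,st,ce=cv2.connectedComponentsWithStats(m)
    return [(st[i,4],np.round(ce[i]+[x0,y0],1)) for i in range(1,n) if st[i,4]>12]
E
python3 - <<'E'
from bl import *
t=cv2.imread('pics/t7.png')
for a,c in blobs(t,(320,170,490,320)): print(a,c,np.round(onz(ct,c,.03),4))
E
python3 d.py .441 -.17 .22 10
```

```text
28 [377.  171.2] [ 0.7117 -0.2199  0.03  ]
129 [404.7 180.9] [ 0.6869 -0.2879  0.03  ]
61 [402.8 208. ] [ 0.6189 -0.2817  0.03  ]
149 [401.1 236.4] [ 0.5486 -0.2759  0.03  ]
130 [351.7 252.7] [ 0.5091 -0.1552  0.03  ]
62 [357.2 280.5] [ 0.4415 -0.1677  0.03  ]
133 [363.7 308.7] [ 0.3739 -0.1825  0.03  ]
shift [ 4.815 -6.123 -1.985] turn [ -4.645   0.543 -23.823] | clock 14.28 tcp [0.535 0.137 0.219] F [ 0.426  0.048 -0.249] w 0.0459 q6 -1.94
```

```bash
python3 d.py .4415 -.168 .2 191.4
```

```text
shift [ 4.974 -6.082 -1.51 ] turn [0.334 3.198 1.713] | clock 14.28 tcp [0.535 0.137 0.219] F [ 0.426  0.048 -0.249] w 0.0459 q6 -1.94
```

```bash
python3 -m creep '[{"x":0.55,"y":-0.675,"z":-0.17,"ax":0,"ay":0,"az":0,"gripper":60},{"x":0.55,"y":-0.675,"z":-0.17,"ax":0,"ay":0,"az":0,"gripper":60},{"x":0.55,"y":-0.675,"z":-0.17,"ax":0,"ay":0,"az":0,"gripper":60},{"x":0.55,"y":-0.675,"z":-0.17,"ax":0,"ay":0,"az":0,"gripper":60},{"x":0.55,"y":-0.675,"z":-0.17,"ax":0,"ay":0,"az":0,"gripper":60},{"x":0.55,"y":-0.675,"z":-0.17,"ax":0,"ay":0,"az":0,"gripper":60},{"x":0.55,"y":-0.675,"z":-0.17,"ax":0,"ay":0,"az":0,"gripper":60},{"x":0.55,"y":-0.675,"z":-0.17,"ax":0,"ay":0,"az":0,"gripper":60}]';python3 -m creep '[{"x":0.55,"y":-0.675,"z":-0.17,"ax":0,"ay":0,"az":0,"gripper":60},{"x":0,"y":0,"z":0,"ax":0.07,"ay":0.64,"az":0.34,"gripper":60},{"x":0,"y":0,"z":0,"ax":0.07,"ay":0.64,"az":0.34,"gripper":60},{"x":0,"y":0,"z":0,"ax":0.07,"ay":0.64,"az":0.34,"gripper":60},{"x":0,"y":0,"z":0,"ax":0.07,"ay":0.64,"az":0.34,"gripper":60},{"x":0,"y":0,"z":0,"ax":0.07,"ay":0.64,"az":0.34,"gripper":60},{"x":0,"y":0,"z":0,"ax":0,"ay":0,"az":0,"gripper":60},{"x":0,"y":0,"z":0,"ax":0,"ay":0,"az":0,"gripper":60}]'; python3 d.py .4415 -.168 .006 191.4
python3 - <<'E'
from bl import *
cw=manip.get_calibration("wrist"); w=manip.grab_frame("wrist")
cv2.imwrite('pics/w8.png',w)
for p in((.4415,-.168),(.5091,-.1552),(.3739,-.1825)):
    print('pred',np.round(proj(cw,[*p,.03])[0]))
for a,c in blobs(w,(100,0,560,330),40):
    if a>150: print(a,c,np.round(onz(cw,c,.03),4))
E
```

```text
clock: 14.95
tcp_pos: [0.4545, -0.1291, 0.2039]
tool_rot: [-0.541, 2.716, 0.106]
force: [-0.3, 0.1, 0.8]
gripper_width: 0.0602
clock: 15.62
tcp_pos: [0.4541, -0.1459, 0.2063]
tool_rot: [0.269, -3.108, 0.021]
force: [-0.2, 0.7, -0.3]
gripper_width: 0.0601
shift [ 0.289 -0.434  5.021] turn [-0.091 -0.194 -0.218] | clock 15.62 tcp [ 0.454 -0.146  0.206] F [-0.184  0.714 -0.328] w 0.0601 q6 -2.14
pred [306. 209.]
pred [308. 274.]
pred [302. 138.]
213 [315.3 133.2] [ 0.3678 -0.1709  0.03  ]
```

Run:
```python
from bl import *
w=cv2.imread('pics/w8.png')
cw=manip.get_calibration("wrist")
for th in(50,60,75):
  for a,c in blobs(w,(240,90,400,320),th):
    if a>100: print(th,a,c,np.round(onz(cw,c,.03),4))
cv2.imwrite('pics/w8c.png',crop(w,200,60,240,270,2))
```

```text
50 878 [300.6 133.6] [ 0.3704 -0.1849  0.03  ]
60 956 [300.3 133.9] [ 0.3707 -0.1852  0.03  ]
60 427 [303.3 205.9] [ 0.4384 -0.1716  0.03  ]
60 138 [257.5 312.4] [ 0.5633 -0.2027  0.03  ]
75 984 [300.4 133.9] [ 0.3707 -0.1851  0.03  ]
75 468 [303.4 206. ] [ 0.4385 -0.1715  0.03  ]
75 739 [306.1 270.3] [ 0.5056 -0.158   0.03  ]
75 361 [259.  305.8] [ 0.5552 -0.2021  0.03  ]
75 367 [387.2 305.7] [ 0.5304 -0.0651  0.03  ]
```

View pics/w8c.png

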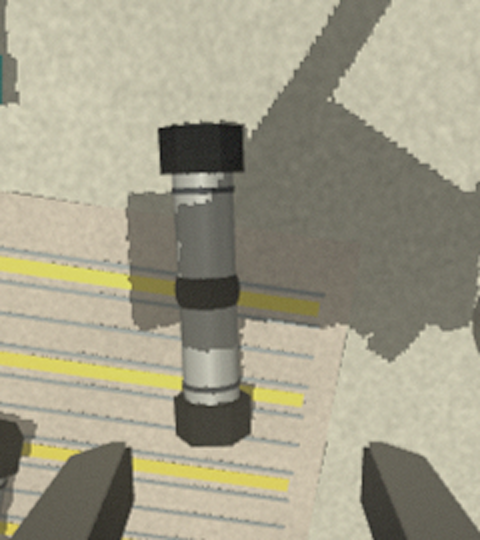

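```bash
python3 -m creep '[{"x":0.3,"y":-0.45,"z":0.6,"ax":-0.09,"ay":-0.19,"az":-0.22,"gripper":60},{"x":0,"y":0,"z":0.8,"ax":0,"ay":0,"az":0,"gripper":60},{"x":0,"y":0,"z":0.8,"ax":0,"ay":0,"az":0,"gripper":60},{"x":0,"y":0,"z":0.8,"ax":0,"ay":0,"az":0,"gripper":60},{"x":0,"y":0,"z":0,"ax":0,"ay":0,"az":0,"gripper":60},{"x":0,"y":0,"z":0,"ax":0,"ay":0,"az":0,"gripper":60}]'; python3 d.py .4395 -.1705 .005 191.4
```

```text
clock: 16.17
tcp_pos: [0.4429, -0.1669, 0.0879]
tool_rot: [0.306, -3.126, 0.001]
force: [-0.3, -0.2, 0.8]
gripper_width: 0.0601
shift [ 0.101 -0.071  2.072] turn [-0.003 -0.004 -0.031] | clock 16.17 tcp [ 0.443 -0.167  0.088] F [-0.341 -0.198  0.757] w 0.0601 q6 -2.23
```

```bash
python3 -m creep '[{"x":0.1,"y":-0.07,"z":0.5,"ax":0,"ay":0,"az":-0.03,"gripper":60},{"x":0,"y":0,"z":0.5,"ax":0,"ay":0,"az":0,"gripper":60},{"x":0,"y":0,"z":0.5,"ax":0,"ay":0,"az":0,"gripper":60},{"x":0,"y":0,"z":0.55,"ax":0,"ay":0,"az":0,"gripper":60},{"x":0,"y":0,"z":0,"ax":0,"ay":0,"az":0,"gripper":20},{"x":0,"y":0,"z":0,"ax":0,"ay":0,"az":0,"gripper":20},{"x":0,"y":0,"z":0,"ax":0,"ay":0,"az":0,"gripper":20},{"x":0,"y":0,"z":0,"ax":0,"ay":0,"az":0,"gripper":20}]' 22; python3 -m creep '[{"x":0,"y":0,"z":0,"ax":0,"ay":0,"az":0,"gripper":20},{"x":0,"y":0,"z":0,"ax":0,"ay":0,"az":0,"gripper":20},{"x":0,"y":0,"z":0,"ax":0,"ay":0,"az":0,"gripper":20}]'
python3 -m creep '[{"x":0,"y":0,"z":-0.2,"ax":0,"ay":0,"az":0,"gripper":20},{"x":0,"y":0,"z":-0.2,"ax":0,"ay":0,"az":0,"gripper":20},{"x":0,"y":0,"z":-0.2,"ax":0,"ay":0,"az":0,"gripper":20},{"x":0,"y":0,"z":-0.2,"ax":0,"ay":0,"az":0,"gripper":20},{"x":0,"y":0,"z":-0.2,"ax":0,"ay":0,"az":0,"gripper":20},{"x":0,"y":0,"z":0,"ax":0,"ay":0,"az":0,"gripper":20},{"x":0,"y":0,"z":0,"ax":0,"ay":0,"az":0,"gripper":20},{"x":0,"y":0,"z":0,"ax":0,"ay":0,"az":0,"gripper":20}]'
python3 - <<'E'
from bl import *
cw=manip.get_calibration("wrist"); w=manip.grab_frame("wrist"); s=manip.grab_frame("scene")
u=proj(cs,[.44,-.17,.05])[0].astype(int)
c=crop(s,u[0]-75,u[1]-75,150,150,3)
w2=cv2.resize(w[80:380,180:460],None,fx=1.25,fy=1.5)
cv2.imwrite('pics/s9.png',np.hstack([w2,c]))
E
```

```text
clock: 16.83
tcp_pos: [0.4438, -0.1721, 0.0098]
tool_rot: [-0.312, 3.12, -0.008]
force: [-0.4, 0.2, 0.3]
gripper_width: 0.0382
clock: 17.08
tcp_pos: [0.4436, -0.1718, 0.0095]
tool_rot: [-0.312, 3.121, -0.007]
force: [-0.8, 2.1, 8.8]
gripper_width: 0.0328
clock: 17.75
tcp_pos: [0.4418, -0.1712, 0.0473]
tool_rot: [-0.312, 3.124, -0.005]
force: [-1.0, -0.3, -1.2]
gripper_width: 0.0326
```

View pics/s9.png

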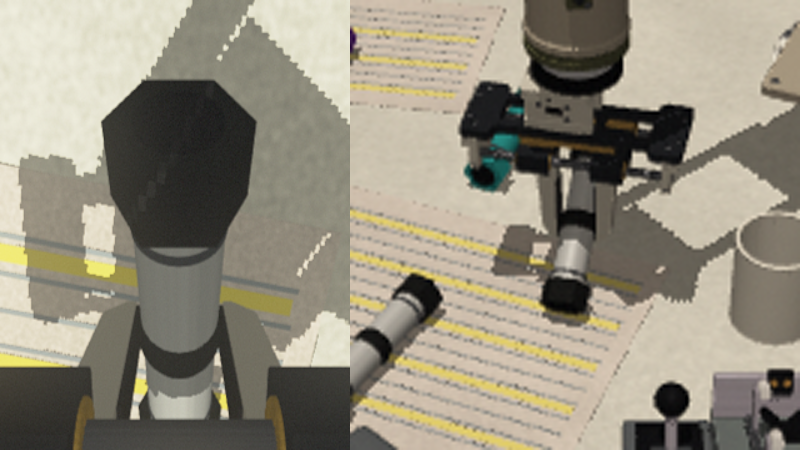

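L1's battery is on the tool −x side (world far end): that end is down, and the near bumper rises to the camera. Re-lay, regrip 18 mm that way, turn half round to the +23° orientation.

```bash
python3 -m creep '[{"x":0,"y":0,"z":0.25,"ax":0,"ay":0,"az":0,"gripper":20},{"x":0,"y":0,"z":0.25,"ax":0,"ay":0,"az":0,"gripper":20},{"x":0,"y":0,"z":0.25,"ax":0,"ay":0,"az":0,"gripper":20},{"x":0,"y":0,"z":0.2,"ax":0,"ay":0,"az":0,"gripper":20},{"x":0,"y":0,"z":0,"ax":0,"ay":0,"az":0,"gripper":20},{"x":0,"y":0,"z":0,"ax":0,"ay":0,"az":0,"gripper":45},{"x":0,"y":0,"z":0.06,"ax":0,"ay":0,"az":0,"gripper":45},{"x":-0.45,"y":0,"z":0.03,"ax":0,"ay":0,"az":0,"gripper":45}]'; python3 -m creep '[{"x":0,"y":0,"z":0,"ax":0,"ay":0,"az":0,"gripper":45},{"x":0,"y":0,"z":0,"ax":0,"ay":0,"az":0,"gripper":20},{"x":0,"y":0,"z":0,"ax":0,"ay":0,"az":0,"gripper":20},{"x":0,"y":0,"z":0,"ax":0,"ay":0,"az":0,"gripper":20},{"x":0,"y":0,"z":0,"ax":0,"ay":0,"az":0,"gripper":20},{"x":0,"y":0,"z":0,"ax":0,"ay":0,"az":0,"gripper":20},{"x":0,"y":0,"z":0,"ax":0,"ay":0,"az":0,"gripper":20}]' 60
python3 -m creep '[{"x":0,"y":0,"z":-0.2,"ax":0,"ay":0,"az":0,"gripper":20},{"x":0,"y":0,"z":-0.4,"ax":0,"ay":0,"az":0,"gripper":20},{"x":0,"y":0,"z":-0.8,"ax":0,"ay":0,"az":0,"gripper":20},{"x":0,"y":0,"z":-1,"ax":0,"ay":0,"az":0,"gripper":20},{"x":0,"y":0,"z":-1,"ax":0,"ay":0,"az":0,"gripper":20},{"x":0,"y":0,"z":-1,"ax":0,"ay":0,"az":0,"gripper":20},{"x":0,"y":0,"z":-1,"ax":0,"ay":0,"az":0.5,"gripper":20},{"x":0,"y":0,"z":-1,"ax":0,"ay":0,"az":1,"gripper":20}]'
python3 -m creep '[{"x":0,"y":0,"z":0,"ax":0,"ay":0,"az":1,"gripper":20},{"x":0,"y":0,"z":0,"ax":0,"ay":0,"az":1,"gripper":20},{"x":0,"y":0,"z":0,"ax":0,"ay":0,"az":1,"gripper":20},{"x":0,"y":0,"z":0,"ax":0,"ay":0,"az":1,"gripper":20},{"x":0,"y":0,"z":0,"ax":0,"ay":0,"az":1,"gripper":20},{"x":0,"y":0,"z":0,"ax":0,"ay":0,"az":1,"gripper":20},{"x":0,"y":0,"z":0,"ax":0,"ay":0,"az":1,"gripper":20},{"x":0,"y":0,"z":0,"ax":0,"ay":0,"az":1,"gripper":20}]'
python3 -m creep '[{"x":0,"y":0,"z":0,"ax":0,"ay":0,"az":1,"gripper":20},{"x":0,"y":0,"z":0,"ax":0,"ay":0,"az":1,"gripper":20},{"x":0,"y":0,"z":0,"ax":0,"ay":0,"az":1,"gripper":20},{"x":0,"y":0,"z":0,"ax":0,"ay":0,"az":1,"gripper":20},{"x":0,"y":0,"z":0,"ax":0,"ay":0,"az":1,"gripper":20},{"x":0,"y":0,"z":0,"ax":0,"ay":0,"az":1,"gripper":20},{"x":0,"y":0,"z":0,"ax":0,"ay":0,"az":1,"gripper":20},{"x":0,"y":0,"z":0,"ax":0,"ay":0,"az":1,"gripper":20}]'
python3 -m creep '[{"x":0,"y":0,"z":0,"ax":0,"ay":0,"az":1,"gripper":20},{"x":0,"y":0,"z":0,"ax":0,"ay":0,"az":1,"gripper":20},{"x":0,"y":0,"z":0,"ax":0,"ay":0,"az":1,"gripper":20},{"x":0,"y":0,"z":0,"ax":0,"ay":0,"az":1,"gripper":20},{"x":0,"y":0,"z":0,"ax":0,"ay":0,"az":1,"gripper":20},{"x":0,"y":0,"z":0,"ax":0,"ay":0,"az":1,"gripper":20},{"x":0,"y":0,"z":0,"ax":0,"ay":0,"az":0,"gripper":20},{"x":0,"y":0,"z":0,"ax":0,"ay":0,"az":0,"gripper":20}]'
python3 d.py $(python3 -c "
from h import *
print(*slot(2,(-.03,0,.11)))") 23.24 22
```

```text
clock: 18.52
tcp_pos: [0.4574, -0.1675, 0.0044]
tool_rot: [0.312, -3.126, 0.003]
force: [-1.1, -0.2, -0.4]
gripper_width: 0.0442
clock: 19.1
tcp_pos: [0.459, -0.1675, 0.0055]
tool_rot: [-0.312, 3.125, -0.004]
force: [-1.9, 1.4, 0.6]
gripper_width: 0.029
clock: 19.77
tcp_pos: [0.4582, -0.1666, 0.2638]
tool_rot: [-0.028, 3.139, -0.004]
force: [1.1, -0.1, -2.9]
gripper_width: 0.029
clock: 20.43
tcp_pos: [0.4585, -0.1668, 0.2617]
tool_rot: [1.431, 2.794, -0.002]
force: [-0.1, 0.1, -3.5]
gripper_width: 0.0283
clock: 21.1
tcp_pos: [0.4585, -0.1668, 0.2617]
tool_rot: [2.559, 1.817, 0.0]
force: [-0.1, -0.7, -3.5]
gripper_width: 0.0287
clock: 21.77
tcp_pos: [0.4587, -0.1668, 0.2617]
tool_rot: [3.031, 0.814, 0.002]
force: [0.1, 0.3, -3.2]
gripper_width: 0.0288
shift [ 5.687 -7.741  1.895] turn [-0.162  3.19   0.985] | clock 21.77 tcp [ 0.459 -0.167  0.262] F [ 0.082  0.275 -3.229] w 0.0288 q6 0.59
```

```bash
python3 -m creep '[{"x":0.57,"y":-0.77,"z":0,"ax":0,"ay":0,"az":0,"gripper":20},{"x":0.57,"y":-0.77,"z":0,"ax":0,"ay":0,"az":0,"gripper":20},{"x":0.57,"y":-0.77,"z":0,"ax":0,"ay":0,"az":0,"gripper":20},{"x":0.57,"y":-0.77,"z":0,"ax":0,"ay":0,"az":0,"gripper":20},{"x":0.57,"y":-0.77,"z":0,"ax":0,"ay":0,"az":0,"gripper":20},{"x":0.57,"y":-0.77,"z":0,"ax":0,"ay":0,"az":0,"gripper":20},{"x":0.57,"y":-0.77,"z":0,"ax":0,"ay":0,"az":0,"gripper":20},{"x":0.57,"y":-0.77,"z":0,"ax":0,"ay":0,"az":0,"gripper":20}]';python3 -m creep '[{"x":0.57,"y":-0.77,"z":0,"ax":0,"ay":0,"az":0,"gripper":20},{"x":0.57,"y":-0.77,"z":0,"ax":0,"ay":0,"az":0,"gripper":20},{"x":0,"y":0,"z":0,"ax":-0.03,"ay":0.64,"az":0.2,"gripper":20},{"x":0,"y":0,"z":0,"ax":-0.03,"ay":0.64,"az":0.2,"gripper":20},{"x":0,"y":0,"z":0,"ax":-0.03,"ay":0.64,"az":0.2,"gripper":20},{"x":0,"y":0,"z":0,"ax":-0.03,"ay":0.64,"az":0.2,"gripper":20},{"x":0,"y":0,"z":0,"ax":-0.03,"ay":0.64,"az":0.2,"gripper":20},{"x":0,"y":0,"z":0,"ax":0,"ay":0,"az":0,"gripper":20}]'
python3 d.py $(python3 -c "
from h import *
print(*slot(2,(-.015,0,.028)))") 23.24 22
python3 - <<'E'
from bl import *
cw=manip.get_calibration("wrist"); w=manip.grab_frame("wrist"); cv2.imwrite('pics/w10.png',w)
for a,c in blobs(w,(230,60,420,400),60):
    if a>300: print(a,c)
s=manip.state();R0=R.from_rotvec(s['tool_rot'])
for p in((.018,0,-.012),(.087,0,-.012)): print(proj(cw,s['tcp_pos']+R0.apply(p))[0])
E
```

```text
clock: 22.43
tcp_pos: [0.4943, 0.1396, 0.2611]
tool_rot: [3.03, 0.816, 0.003]
force: [1.8, -0.7, -3.7]
gripper_width: 0.0288
clock: 23.1
tcp_pos: [0.5005, 0.213, 0.2577]
tool_rot: [-2.949, -0.603, -0.573]
force: [-1.9, -0.2, -5.0]
gripper_width: 0.0286
shift [-0.288 -0.041  3.743] turn [-0.001 -0.002 -0.019] | clock 23.1 tcp [0.501 0.213 0.258] F [-1.902 -0.208 -4.991] w 0.0286 q6 1.43
7344 [324.7  96.4]
734 [404.2 140.6]
341 [403.8 214.1]
411 [286.5 336.4]
427 [359.6 336. ]
893 [242.2 360.8]
901 [404.4 356. ]
[324.19721986 268.66241223]
[324.24493684 113.40287646]
```

```bash
python3 -m creep '[{"x":-0.05,"y":-0.01,"z":0.65,"ax":0,"ay":0,"az":-0.02,"gripper":20},{"x":-0.05,"y":-0.01,"z":0.65,"ax":0,"ay":0,"az":0,"gripper":20},{"x":-0.05,"y":-0.01,"z":0.65,"ax":0,"ay":0,"az":0,"gripper":20},{"x":-0.05,"y":-0.01,"z":0.65,"ax":0,"ay":0,"az":0,"gripper":20},{"x":-0.05,"y":0,"z":0.6,"ax":0,"ay":0,"az":0,"gripper":20},{"x":-0.04,"y":0,"z":0.54,"ax":0,"ay":0,"az":0,"gripper":20},{"x":0,"y":0,"z":0,"ax":0,"ay":0,"az":0,"gripper":20},{"x":0,"y":0,"z":0,"ax":0,"ay":0,"az":0,"gripper":20}]'
python3 d.py $(python3 -c "
from h import *
print(*slot(2,(-.015,0,.028)))") 23.24 22
```

```text
clock: 23.82
tcp_pos: [0.5441, 0.233, 0.1163]
tool_rot: [-2.951, -0.606, -0.568]
force: [0.3, 0.2, -3.1]
gripper_width: 0.0288
shift [-0.073 -0.013  0.017] turn [-0.001  0.031 -0.007] | clock 23.82 tcp [0.544 0.233 0.116] F [ 0.341  0.166 -3.11 ] w 0.0288 q6 1.43
```

```bash
python3 -m creep '[{"x":-0.07,"y":-0.01,"z":0.12,"ax":0,"ay":0,"az":0,"gripper":20},{"x":0,"y":0,"z":0.12,"ax":0,"ay":0,"az":0,"gripper":20},{"x":0,"y":0,"z":0.12,"ax":0,"ay":0,"az":0,"gripper":20},{"x":0,"y":0,"z":0.12,"ax":0,"ay":0,"az":0,"gripper":20},{"x":0,"y":0,"z":0.12,"ax":0,"ay":0,"az":0,"gripper":20}]';python3 -m creep '[{"x":0,"y":0,"z":0.1,"ax":0,"ay":0,"az":0,"gripper":20},{"x":0,"y":0,"z":0.1,"ax":0,"ay":0,"az":0,"gripper":20}]';python3 -m creep '[{"x":0,"y":0,"z":0.1,"ax":0,"ay":0,"az":0,"gripper":20},{"x":0,"y":0,"z":0.12,"ax":0,"ay":0,"az":0,"gripper":20}]';python3 -m creep '[{"x":0,"y":0,"z":0.04,"ax":0,"ay":0,"az":0,"gripper":20},{"x":0,"y":0,"z":0.03,"ax":0,"ay":0,"az":0,"gripper":20},{"x":0,"y":0,"z":0,"ax":0,"ay":0,"az":0,"gripper":20}]'; python3 d.py $(python3 -c "
from h import *
print(*slot(2,(-.015,0,-.012)))") 23.24 22
```

```text
clock: 24.23
tcp_pos: [0.5509, 0.2377, 0.0962]
tool_rot: [-2.946, -0.601, -0.578]
force: [-10.2, 3.3, 11.8]
gripper_width: 0.0287
clock: 24.4
tcp_pos: [0.5549, 0.2388, 0.0898]
tool_rot: [-2.946, -0.602, -0.582]
force: [-4.6, 1.7, 7.8]
gripper_width: 0.029
clock: 24.57
tcp_pos: [0.5601, 0.2393, 0.0864]
tool_rot: [-2.947, -0.604, -0.588]
force: [-37.2, -19.4, 59.2]
gripper_width: 0.0289
clock: 24.82
tcp_pos: [0.5621, 0.2395, 0.0847]
tool_rot: [-2.946, -0.603, -0.592]
force: [-26.5, -17.1, 44.2]
gripper_width: 0.029
shift [-0.221 -0.041  0.103] turn [ 0.024 -0.101 -0.013] | clock 24.82 tcp [0.562 0.24  0.085] F [-26.521 -17.074  44.203] w 0.029 q6 1.43
```

Stuck about 4 mm up with ~50 N, drifting up-slope. Ease off and look.

```bash
python3 -m creep '[{"x":0,"y":0,"z":-0.1,"ax":0,"ay":0,"az":0,"gripper":20},{"x":0,"y":0,"z":-0.1,"ax":0,"ay":0,"az":0,"gripper":20},{"x":0,"y":0,"z":0,"ax":0,"ay":0,"az":0,"gripper":20}]'; python3 d.py $(python3 -c "
from h import *
print(*slot(2,(-.015,0,-.012)))") 23.24 22
python3 - <<'E'
from h import *
cw=manip.get_calibration("wrist"); w=manip.grab_frame("wrist"); s=manip.grab_frame("scene")
st=manip.state();R0=R.from_rotvec(st['tool_rot'])
for p in((.018,0,-.012),(.076,0,-.012),(.098,0,-.012)):
    for im,c in((w,cw),(s,cs)):
        u=proj(c,st['tcp_pos']+R0.apply(p))[0]; cv2.circle(im,tuple(int(v) for v in u),1,(0,0,255),-1)
cv2.imwrite('pics/p11.png',np.hstack([w[:,120:520],cv2.resize(s[230:370,350:470],(400,480),interpolation=cv2.INTER_CUBIC)]))
E
```

```text
clock: 25.07
tcp_pos: [0.5559, 0.2391, 0.087]
tool_rot: [-2.946, -0.601, -0.581]
force: [-12.1, 1.0, 17.3]
gripper_width: 0.0288
shift [-0.107  0.01   0.215] turn [-0.005 -0.05  -0.029] | clock 25.07 tcp [0.556 0.239 0.087] F [-12.118   0.976  17.317] w 0.0288 q6 1.43
```

View pics/p11.png

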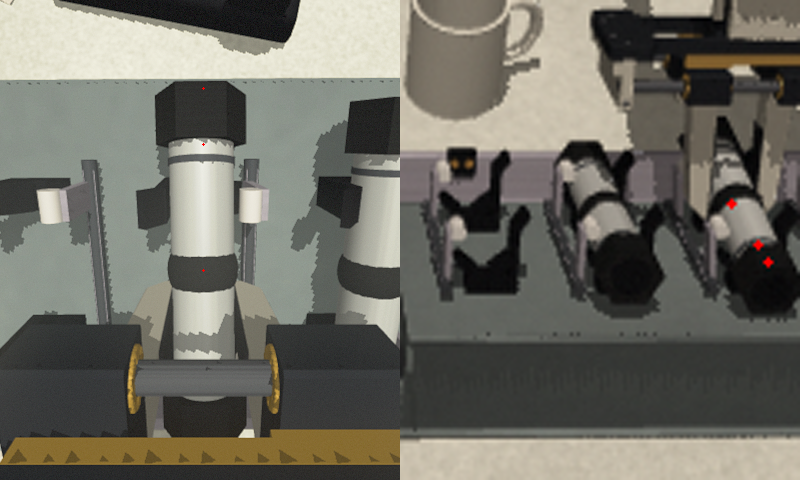

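```bash
python3 -m creep '[{"x":-0.05,"y":0,"z":-0.2,"ax":0,"ay":0,"az":0,"gripper":20},{"x":-0.05,"y":0,"z":-0.2,"ax":0,"ay":0,"az":0,"gripper":20},{"x":-0.05,"y":0,"z":-0.2,"ax":0,"ay":0,"az":0,"gripper":20},{"x":0,"y":0,"z":-0.2,"ax":0,"ay":0,"az":0,"gripper":20},{"x":0,"y":0,"z":0,"ax":0,"ay":0,"az":0,"gripper":20},{"x":0,"y":0,"z":0,"ax":0,"ay":0,"az":0,"gripper":20}]'; python3 d.py $(python3 -c "
from h import *
print(*slot(2,(-.018,0,.028)))") 23.24 22
python3 - <<'E'
from bl import *
w=manip.grab_frame("wrist"); cv2.imwrite('pics/w12.png',w)
for n in('w10','w12'):
    im=cv2.imread(f'pics/{n}.png').max(2)
    col=im[60:380,322:326].mean(1)<75
    e=np.flatnonzero(np.diff(col.astype(int)))+61
    print(n,e)
    for y in (100,120,130): 
        r=np.flatnonzero(im[y,240:420]<75)+240; print(y,r.min(),r.max())
E
```

```text
clock: 25.67
tcp_pos: [0.5385, 0.2308, 0.1118]
tool_rot: [-2.949, -0.601, -0.577]
force: [-0.3, -0.5, -3.1]
gripper_width: 0.0285
shift [ 0.034 -0.009 -0.031] turn [ 0.005 -0.021 -0.025] | clock 25.67 tcp [0.538 0.231 0.112] F [-0.332 -0.542 -3.086] w 0.0285 q6 1.43
w10 [134 259 292 360 361]
100 274 373
120 275 373
130 275 419
w12 [ 81 138 258 292 360 361]
100 272 362
120 273 362
130 273 362
```

Run:
```python
from h import *
from scipy.optimize import least_squares
cw=manip.get_calibration("wrist");st=manip.state();R0=R.from_rotvec(st['tool_rot'])
def rows(p,which):
    x0,z0,phi=p; out=[]
    L={'in':(.058,0,-.016),'b1':(.008,0,-.0155),'b2':(-.008,0,-.0155)}
    for k in which:
        q=R.from_rotvec([0,phi,0]).apply(L[k])+[x0,0,z0]
        out.append(proj(cw,st['tcp_pos']+R0.apply(q))[0][1])
    return np.array(out)
for n,o in(('w10',(134,259,292)),('w12',(138,258,292))):
    r=least_squares(lambda p:np.r_[rows(p,('in','b1','b2'))-o,(p[1]+.012)*1500],[.018,-.012,0],x_scale=[.01,.01,.1]);print(n,r.x,np.degrees(r.x[2]),r.fun)
```

```text
w10 [ 0.02268399 -0.01224949  0.052606  ] 3.0141019561606037 [ 0.55931596 -0.73422968  0.03185331 -0.37423589]
w12 [ 0.02367906 -0.01175119  0.14379685] 8.238952633168507 [-0.66552402  1.41424851 -0.59112657  0.37322132]
```

Run:
```python
from h import *
np.set_printoptions(precision=4,suppress=True)
cw=manip.get_calibration("wrist");st=manip.state();R0=R.from_rotvec(st['tool_rot'])
o,d=ray(cw,(cw['cx'],cw['cy']));print('cam in tool',R0.inv().apply(o-st['tcp_pos']),'axis',R0.inv().apply(d))
for x0 in(.014,.018,.022):
  for z0 in(-.012,-.02):
    for ph in(-.1,0,.1):
      P=[R.from_rotvec([0,ph,0]).apply(q)+[x0,0,z0] for q in((.080,0,-.018),(.058,0,-.016),(.008,0,-.0155),(-.008,0,-.0155))]
      pw=[R.from_rotvec([0,ph,0]).apply(q)+[x0,0,z0] for q in((.069,-.018,0),(.069,.018,0))]
      U=proj(cw,[st['tcp_pos']+R0.apply(p) for p in P]);W=proj(cw,[st['tcp_pos']+R0.apply(p) for p in pw])
      print(x0,z0,ph,U[:,1].round(0),'width',abs(W[0,0]-W[1,0]).round(1))
```

```text
cam in tool [ 0.0792 -0.0004 -0.1662] axis [-0.2894  0.0011  0.9572]
0.014 -0.012 -0.1 [ 92. 151. 271. 306.] width 81.5
0.014 -0.012 0 [ 94. 156. 275. 308.] width 85.2
0.014 -0.012 0.1 [ 98. 162. 279. 311.] width 89.2
0.014 -0.02 -0.1 [ 89. 152. 278. 315.] width 85.8
0.014 -0.02 0 [ 91. 157. 282. 317.] width 89.9
0.014 -0.02 0.1 [ 95. 163. 287. 320.] width 94.4
0.018 -0.012 -0.1 [ 81. 141. 262. 298.] width 82.1
0.018 -0.012 0 [ 82. 145. 266. 300.] width 85.9
0.018 -0.012 0.1 [ 85. 151. 270. 302.] width 89.9
0.018 -0.02 -0.1 [ 77. 141. 269. 306.] width 86.5
0.018 -0.02 0 [ 78. 145. 273. 309.] width 90.7
0.018 -0.02 0.1 [ 82. 151. 278. 311.] width 95.2
0.022 -0.012 -0.1 [ 69. 131. 253. 289.] width 82.8
0.022 -0.012 0 [ 69. 134. 257. 292.] width 86.6
0.022 -0.012 0.1 [ 72. 139. 262. 294.] width 90.7
0.022 -0.02 -0.1 [ 65. 130. 260. 298.] width 87.2
0.022 -0.02 0 [ 65. 134. 264. 300.] width 91.5
0.022 -0.02 0.1 [ 68. 139. 268. 303.] width 96.0
```

Fit of the wrist view shows the lamp centre 22 mm (not 18) from the TCP, so the foot bumper rode onto the fork. Move 2–4 mm down-slope and press again.

```bash
python3 -m creep '[{"x":-0.04,"y":-0.01,"z":0.12,"ax":0,"ay":-0.02,"az":-0.02,"gripper":20},{"x":0,"y":0,"z":0.12,"ax":0,"ay":0,"az":0,"gripper":20},{"x":0,"y":0,"z":0.12,"ax":0,"ay":0,"az":0,"gripper":20},{"x":0,"y":0,"z":0.12,"ax":0,"ay":0,"az":0,"gripper":20}]';python3 -m creep '[{"x":0,"y":0,"z":0.12,"ax":0,"ay":0,"az":0,"gripper":20},{"x":0,"y":0,"z":0.1,"ax":0,"ay":0,"az":0,"gripper":20}]';python3 -m creep '[{"x":0,"y":0,"z":0.1,"ax":0,"ay":0,"az":0,"gripper":20},{"x":0,"y":0,"z":0.1,"ax":0,"ay":0,"az":0,"gripper":20}]'; python3 d.py $(python3 -c "
from h import *
print(*slot(2,(-.0205,0,-.012)))") 23.24 22
```

```text
clock: 26.05
tcp_pos: [0.5428, 0.2337, 0.0916]
tool_rot: [-2.95, -0.606, -0.569]
force: [-4.7, 0.2, -0.1]
gripper_width: 0.0292
clock: 26.22
tcp_pos: [0.5465, 0.2356, 0.0846]
tool_rot: [-2.949, -0.606, -0.572]
force: [-6.1, 4.8, 6.7]
gripper_width: 0.0285
clock: 26.38
tcp_pos: [0.5508, 0.2376, 0.0808]
tool_rot: [-2.947, -0.605, -0.577]
force: [-5.5, 1.9, 9.3]
gripper_width: 0.0287
shift [-0.065  0.026  0.118] turn [-0.007 -0.027 -0.004] | clock 26.38 tcp [0.551 0.238 0.081] F [-5.544  1.928  9.347] w 0.0287 q6 1.43
```

```bash
python3 -m creep '[{"x":-0.05,"y":0,"z":0.06,"ax":0,"ay":0,"az":0,"gripper":20},{"x":0,"y":0,"z":0.06,"ax":0,"ay":0,"az":0,"gripper":20},{"x":0,"y":0,"z":0,"ax":0,"ay":0,"az":0,"gripper":20}]'; python3 d.py $(python3 -c "
from h import *
print(*slot(2,(-.0205,0,-.012)))") 23.24 22
```

```text
clock: 26.63
tcp_pos: [0.5518, 0.238, 0.0747]
tool_rot: [-2.946, -0.605, -0.582]
force: [1.4, 6.7, 4.1]
gripper_width: 0.0287
shift [-0.032  0.025 -0.032] turn [-0.005 -0.051 -0.007] | clock 26.63 tcp [0.552 0.238 0.075] F [1.376 6.729 4.067] w 0.0287 q6 1.43
```

```bash
python3 -m creep '[{"x":0,"y":0,"z":0.03,"ax":0,"ay":0,"az":0,"gripper":20},{"x":0,"y":0,"z":0,"ax":0,"ay":0,"az":0,"gripper":46},{"x":0,"y":0,"z":0,"ax":0,"ay":0,"az":0,"gripper":46},{"x":0,"y":0,"z":0,"ax":0,"ay":0,"az":0,"gripper":46},{"x":0,"y":0,"z":0,"ax":0,"ay":0,"az":0,"gripper":46}]';python3 -m creep '[{"x":0,"y":0,"z":-0.6,"ax":0,"ay":0,"az":0,"gripper":46},{"x":0,"y":0,"z":-0.9,"ax":0,"ay":0,"az":0,"gripper":46},{"x":0,"y":0,"z":-0.9,"ax":0,"ay":0,"az":0,"gripper":46},{"x":0,"y":0,"z":-0.9,"ax":0,"ay":0,"az":0,"gripper":46},{"x":0,"y":0,"z":-0.6,"ax":0,"ay":0,"az":0,"gripper":46},{"x":-0.9,"y":0,"z":-0.2,"ax":0,"ay":0,"az":0,"gripper":46},{"x":-0.9,"y":0,"z":-0.2,"ax":0,"ay":0,"az":0,"gripper":46},{"x":0,"y":0,"z":0,"ax":0,"ay":0,"az":0,"gripper":46}]'
python3 - <<'E'
from bl import *
cw=manip.get_calibration("wrist"); w=manip.grab_frame("wrist"); cv2.imwrite('pics/w13.png',w)
for k in(2,3):
    for p in((.069,0,.018),(0,0,.017),(-.069,0,.018)):
        print(k,p,proj(cw,slot(k,p))[0].round(1))
u=proj(cw,slot(2,(0,0,.017)))[0]
for a,c in blobs(w,(100,0,560,330),60):
    if a>120: print(a,c)
t=manip.grab_frame("top");cv2.imwrite('pics/t13.png',t)
for a,c in blobs(t,(370,150,450,260)): print(a,c,np.round(onz(ct,c,.03),4))
E
```

```text
clock: 27.05
tcp_pos: [0.5491, 0.2359, 0.0702]
tool_rot: [-2.95, -0.606, -0.57]
force: [0.0, -0.1, -0.3]
gripper_width: 0.0453
clock: 27.72
tcp_pos: [0.4237, 0.1827, 0.2006]
tool_rot: [-2.951, -0.606, -0.568]
force: [-0.2, -0.2, -2.0]
gripper_width: 0.0462
2 (0.069, 0, 0.018) [324.2   9.9]
2 (0, 0, 0.017) [324.1 107.1]
2 (-0.069, 0, 0.018) [324.1 191.2]
3 (0.069, 0, 0.018) [436.    9.9]
3 (0, 0, 0.017) [427.6 107.1]
3 (-0.069, 0, 0.018) [421.  191.1]
1635 [323.5  16.9]
1303 [428.6  12.5]
479 [401.8  57.8]
1305 [208.8  60.4]
431 [297.6  55.7]
2574 [510.1 102.7]
724 [422.6 103.4]
663 [323.7 110.6]
294 [299.7 161.9]
1519 [412.  182.9]
768 [217.6 160.4]
156 [550.  187.9]
925 [324.  191.7]
141 [506.7 202.3]
44 [375.  169.6] [ 0.7158 -0.2151  0.03  ]
128 [404.7 180.9] [ 0.6869 -0.2879  0.03  ]
61 [402.8 208. ] [ 0.6189 -0.2817  0.03  ]
149 [401.1 236.4] [ 0.5486 -0.2759  0.03  ]
```

```bash
python3 d.py .60 -.284 .2 -5
```

```text
shift [-0.643 12.447 -0.162] turn [-0.785 -3.143  4.046] | clock 27.82 tcp [0.428 0.184 0.203] F [0.293 0.602 0.663] w 0.046 q6 1.4
```

```bash
python3 -m creep '[{"x":-0.05,"y":0.957,"z":-0.1,"ax":0,"ay":0,"az":0,"gripper":60},{"x":-0.05,"y":0.957,"z":-0.1,"ax":0,"ay":0,"az":0,"gripper":60},{"x":-0.05,"y":0.957,"z":-0.1,"ax":0,"ay":0,"az":0,"gripper":60},{"x":-0.05,"y":0.957,"z":-0.1,"ax":0,"ay":0,"az":0,"gripper":60},{"x":-0.05,"y":0.957,"z":-0.1,"ax":0,"ay":0,"az":0,"gripper":60},{"x":-0.05,"y":0.957,"z":0,"ax":0,"ay":0,"az":0,"gripper":60},{"x":-0.05,"y":0.957,"z":0,"ax":0,"ay":0,"az":0,"gripper":60},{"x":-0.05,"y":0.957,"z":0,"ax":0,"ay":0,"az":0,"gripper":60}]';python3 -m creep '[{"x":-0.05,"y":0.957,"z":0,"ax":0,"ay":0,"az":0,"gripper":60},{"x":-0.05,"y":0.957,"z":0,"ax":0,"ay":0,"az":0,"gripper":60},{"x":-0.05,"y":0.957,"z":0,"ax":0,"ay":0,"az":0,"gripper":60},{"x":-0.05,"y":0.957,"z":0,"ax":0,"ay":0,"az":0,"gripper":60},{"x":-0.05,"y":0.957,"z":0,"ax":0,"ay":0,"az":0,"gripper":60}]';python3 -m creep '[{"x":0,"y":0,"z":0,"ax":-0.16,"ay":-0.63,"az":0.81,"gripper":60},{"x":0,"y":0,"z":0,"ax":-0.16,"ay":-0.63,"az":0.81,"gripper":60},{"x":0,"y":0,"z":0,"ax":-0.16,"ay":-0.63,"az":0.81,"gripper":60},{"x":0,"y":0,"z":0,"ax":-0.16,"ay":-0.63,"az":0.81,"gripper":60},{"x":0,"y":0,"z":0,"ax":-0.16,"ay":-0.63,"az":0.81,"gripper":60},{"x":0,"y":0,"z":0,"ax":0,"ay":0,"az":0,"gripper":60},{"x":0,"y":0,"z":0,"ax":0,"ay":0,"az":0,"gripper":60}]'
python3 d.py .6155 -.2845 .09 -5
python3 - <<'E'
from bl import *
cw=manip.get_calibration("wrist"); w=manip.grab_frame("wrist"); cv2.imwrite('pics/w14.png',w)
for p in((.6155,-.2845),(.6845,-.2905),(.5465,-.2785)): print('pred',np.round(proj(cw,[*p,.03])[0]))
for a,c in blobs(w,(200,20,440,330),75):
    if a>150: print(a,c,np.round(onz(cw,c,.03),4))
E
```

```text
clock: 28.48
tcp_pos: [0.5305, -0.1088, 0.2158]
tool_rot: [-2.95, -0.604, -0.572]
force: [0.8, -0.0, 0.3]
gripper_width: 0.06
clock: 28.9
tcp_pos: [0.5972, -0.2884, 0.2107]
tool_rot: [-2.95, -0.604, -0.571]
force: [0.0, -0.5, 1.4]
gripper_width: 0.0598
clock: 29.48
tcp_pos: [0.5975, -0.285, 0.2099]
tool_rot: [3.138, -0.13, -0.005]
force: [-0.1, -0.9, 0.0]
gripper_width: 0.0599
shift [ 0.456 -0.052  2.996] turn [0.008 0.025 0.038] | clock 29.48 tcp [ 0.598 -0.285  0.21 ] F [-0.1   -0.917  0.045] w 0.0599 q6 1.13
pred [320. 200.]
pred [320. 127.]
pred [320. 264.]
934 [245.8  91.3] [ 0.7213 -0.2248  0.03  ]
1009 [321.5 126.8] [ 0.6846 -0.2915  0.03  ]
435 [321.6 198.8] [ 0.6162 -0.2858  0.03  ]
808 [321.8 263.1] [ 0.5476 -0.2803  0.03  ]
553 [257.4 310.9] [ 0.4974 -0.2044  0.03  ]
555 [389.  311.1] [ 0.4848 -0.3498  0.03  ]
```

```bash
python3 -m creep '[{"x":0.46,"y":0.02,"z":0.7,"ax":0,"ay":0.02,"az":0.04,"gripper":60},{"x":0,"y":0,"z":0.8,"ax":0,"ay":0,"az":0,"gripper":60},{"x":0,"y":0,"z":0.8,"ax":0,"ay":0,"az":0,"gripper":60},{"x":0,"y":0,"z":0.7,"ax":0,"ay":0,"az":0,"gripper":60},{"x":0,"y":0,"z":0,"ax":0,"ay":0,"az":0,"gripper":60},{"x":0,"y":0,"z":0,"ax":0,"ay":0,"az":0,"gripper":60}]'; python3 d.py .6162 -.2855 .006 -5
```

```text
clock: 30.03
tcp_pos: [0.6122, -0.2879, 0.0905]
tool_rot: [3.138, -0.144, -0.004]
force: [-0.4, -0.3, 0.3]
gripper_width: 0.0604
shift [ 0.1   -0.07   2.112] turn [ 0.002  0.022 -0.037] | clock 30.03 tcp [ 0.612 -0.288  0.09 ] F [-0.368 -0.296  0.326] w 0.0604 q6 1.15
```

```bash
python3 -m creep '[{"x":0.1,"y":-0.07,"z":0.5,"ax":0,"ay":0.02,"az":-0.04,"gripper":60},{"x":0,"y":0,"z":0.5,"ax":0,"ay":0,"az":0,"gripper":60},{"x":0,"y":0,"z":0.5,"ax":0,"ay":0,"az":0,"gripper":60},{"x":0,"y":0,"z":0.55,"ax":0,"ay":0,"az":0,"gripper":60},{"x":0,"y":0,"z":0.03,"ax":0,"ay":0,"az":0,"gripper":60},{"x":0,"y":0,"z":0,"ax":0,"ay":0,"az":0,"gripper":20},{"x":0,"y":0,"z":0,"ax":0,"ay":0,"az":0,"gripper":20},{"x":0,"y":0,"z":0,"ax":0,"ay":0,"az":0,"gripper":20}]' 22; python3 -m creep '[{"x":0,"y":0,"z":0,"ax":0,"ay":0,"az":0,"gripper":20},{"x":0,"y":0,"z":0,"ax":0,"ay":0,"az":0,"gripper":20},{"x":0,"y":0,"z":0,"ax":0,"ay":0,"az":0,"gripper":20},{"x":0,"y":0,"z":0,"ax":0,"ay":0,"az":0,"gripper":20}]'
python3 -m creep '[{"x":0,"y":0,"z":-0.2,"ax":0,"ay":0,"az":0,"gripper":20},{"x":0,"y":0,"z":-0.2,"ax":0,"ay":0,"az":0,"gripper":20},{"x":0,"y":0,"z":-0.2,"ax":0,"ay":0,"az":0,"gripper":20},{"x":0,"y":0,"z":-0.2,"ax":0,"ay":0,"az":0,"gripper":20},{"x":0,"y":0,"z":-0.2,"ax":0,"ay":0,"az":0,"gripper":20},{"x":0,"y":0,"z":0,"ax":0,"ay":0,"az":0,"gripper":20},{"x":0,"y":0,"z":0,"ax":0,"ay":0,"az":0,"gripper":20},{"x":0,"y":0,"z":0,"ax":0,"ay":0,"az":0,"gripper":20}]'
python3 - <<'E'
from bl import *
w=manip.grab_frame("wrist"); s=manip.grab_frame("scene");v=cv2.imread('pics/w13.png')
u=proj(cs,[.617,-.285,.04])[0].astype(int)
c=cv2.resize(s[u[1]-60:u[1]+60,max(u[0]-60,0):max(u[0]-60,0)+120],(300,300),interpolation=cv2.INTER_CUBIC)
w2=cv2.resize(w[60:380,180:460],(300,300))
r=cv2.resize(s[255:345,340:490],(500,300),interpolation=cv2.INTER_CUBIC)
v=cv2.resize(v[0:230,200:560],(500,300))
cv2.imwrite('pics/s15.png',np.vstack([np.hstack([w2,r]),np.hstack([c,v])]))
E
```

```text
clock: 30.7
tcp_pos: [0.6203, -0.2871, 0.0124]
tool_rot: [3.134, -0.137, 0.01]
force: [-0.7, -0.8, -0.4]
gripper_width: 0.0447
clock: 31.03
tcp_pos: [0.6198, -0.2863, 0.0112]
tool_rot: [3.135, -0.137, 0.008]
force: [-0.5, 1.5, 7.0]
gripper_width: 0.0324
clock: 31.7
tcp_pos: [0.619, -0.286, 0.0495]
tool_rot: [3.135, -0.137, 0.006]
force: [1.0, -0.3, -1.2]
gripper_width: 0.0326
```

View pics/s15.png

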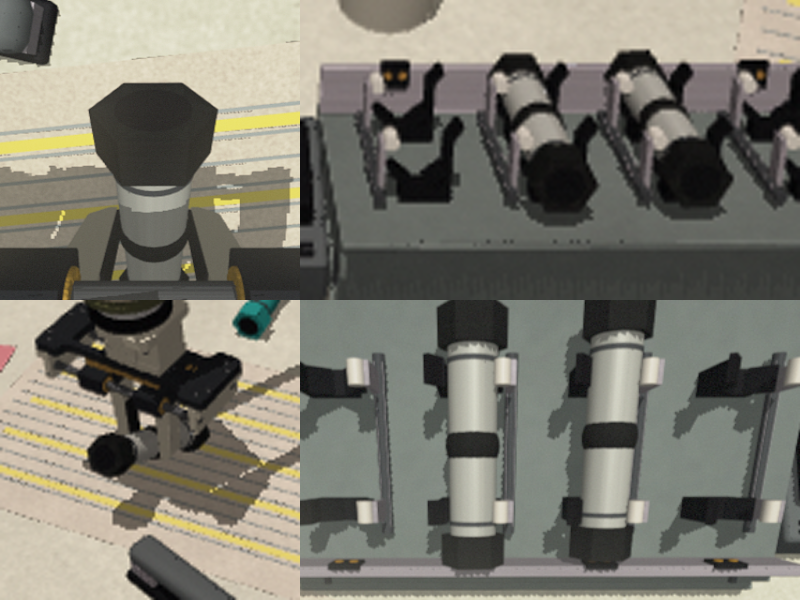

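L2's near-side end (tool −x) is down, so its battery is at tool −x; both racked lamps look fully home. Regrip and take it to slot 1.

```bash
python3 -m creep '[{"x":0,"y":0,"z":0.25,"ax":0,"ay":0,"az":0,"gripper":20},{"x":0,"y":0,"z":0.25,"ax":0,"ay":0,"az":0,"gripper":20},{"x":0,"y":0,"z":0.25,"ax":0,"ay":0,"az":0,"gripper":20},{"x":0,"y":0,"z":0.2,"ax":0,"ay":0,"az":0,"gripper":20},{"x":0,"y":0,"z":0,"ax":0,"ay":0,"az":0,"gripper":20},{"x":0,"y":0,"z":0,"ax":0,"ay":0,"az":0,"gripper":45},{"x":0,"y":0,"z":0.07,"ax":0,"ay":0,"az":0,"gripper":45},{"x":-0.54,"y":0,"z":0.06,"ax":0,"ay":0,"az":0,"gripper":45}]'; python3 -m creep '[{"x":0,"y":0,"z":0,"ax":0,"ay":0,"az":0,"gripper":45},{"x":0,"y":0,"z":0,"ax":0,"ay":0,"az":0,"gripper":20},{"x":0,"y":0,"z":0,"ax":0,"ay":0,"az":0,"gripper":20},{"x":0,"y":0,"z":0,"ax":0,"ay":0,"az":0,"gripper":20},{"x":0,"y":0,"z":0,"ax":0,"ay":0,"az":0,"gripper":20},{"x":0,"y":0,"z":0,"ax":0,"ay":0,"az":0,"gripper":20},{"x":0,"y":0,"z":0,"ax":0,"ay":0,"az":0,"gripper":20}]' 60
python3 -m creep '[{"x":0,"y":0,"z":-0.2,"ax":0,"ay":0,"az":0,"gripper":20},{"x":0,"y":0,"z":-0.4,"ax":0,"ay":0,"az":0,"gripper":20},{"x":0,"y":0,"z":-0.8,"ax":0,"ay":0,"az":0,"gripper":20},{"x":0,"y":0,"z":-1,"ax":0,"ay":0,"az":0,"gripper":20},{"x":0,"y":0,"z":-1,"ax":0,"ay":0,"az":0,"gripper":20},{"x":0,"y":0,"z":-1,"ax":0,"ay":0,"az":0,"gripper":20},{"x":0,"y":0,"z":-1,"ax":0,"ay":0,"az":0,"gripper":20},{"x":0,"y":0,"z":-0.8,"ax":0,"ay":0,"az":0,"gripper":20}]'
cat > rows.py <<'E'
from bl import *
w=manip.grab_frame("wrist"); im=w.max(2); cv2.imwrite('pics/wr.png',w)
col=im[40:380,322:326].mean(1)<75
print('edges',np.flatnonzero(np.diff(col.astype(int)))+41)
E
python3 rows.py
python3 d.py $(python3 -c "
from h import *
p=slot(1,(-.02,0,.03));print(p[0],p[1],.26)") 23.24 22
```

```text
clock: 32.47
tcp_pos: [0.5988, -0.284, 0.0054]
tool_rot: [3.136, -0.136, 0.006]
force: [1.4, -0.6, 0.9]
gripper_width: 0.0442
clock: 33.05
tcp_pos: [0.5978, -0.2842, 0.0063]
tool_rot: [3.135, -0.137, 0.006]
force: [1.7, -0.7, 1.4]
gripper_width: 0.029
clock: 33.72
tcp_pos: [0.5963, -0.2832, 0.2574]
tool_rot: [3.135, -0.137, 0.006]
force: [0.7, -0.7, -2.5]
gripper_width: 0.0287
edges [ 86 148 270 302 360 371 377]
shift [ -3.672 -14.561  -0.019] turn [ 0.874  3.044 -4.039] | clock 33.77 tcp [ 0.599 -0.285  0.265] F [-0.643  0.634  2.595] w 0.0286 q6 1.14
```

```bash
python3 -m creep '[{"x":-0.23,"y":-0.91,"z":0,"ax":0,"ay":0,"az":0,"gripper":20},{"x":-0.23,"y":-0.91,"z":0,"ax":0,"ay":0,"az":0,"gripper":20},{"x":-0.23,"y":-0.91,"z":0,"ax":0,"ay":0,"az":0,"gripper":20},{"x":-0.23,"y":-0.91,"z":0,"ax":0,"ay":0,"az":0,"gripper":20},{"x":-0.23,"y":-0.91,"z":0,"ax":0,"ay":0,"az":0,"gripper":20},{"x":-0.23,"y":-0.91,"z":0,"ax":0,"ay":0,"az":0,"gripper":20},{"x":-0.23,"y":-0.91,"z":0,"ax":0,"ay":0,"az":0,"gripper":20},{"x":-0.23,"y":-0.91,"z":0,"ax":0,"ay":0,"az":0,"gripper":20}]';python3 -m creep '[{"x":-0.23,"y":-0.91,"z":0,"ax":0,"ay":0,"az":0,"gripper":20},{"x":-0.23,"y":-0.91,"z":0,"ax":0,"ay":0,"az":0,"gripper":20},{"x":-0.23,"y":-0.91,"z":0,"ax":0,"ay":0,"az":0,"gripper":20},{"x":-0.23,"y":-0.91,"z":0,"ax":0,"ay":0,"az":0,"gripper":20},{"x":-0.23,"y":-0.91,"z":0,"ax":0,"ay":0,"az":0,"gripper":20},{"x":-0.23,"y":-0.91,"z":0,"ax":0,"ay":0,"az":0,"gripper":20},{"x":-0.23,"y":-0.91,"z":0,"ax":0,"ay":0,"az":0,"gripper":20},{"x":-0.23,"y":-0.91,"z":0,"ax":0,"ay":0,"az":0,"gripper":20}]';python3 -m creep '[{"x":0,"y":0,"z":0,"ax":0.146,"ay":0.507,"az":-0.673,"gripper":20},{"x":0,"y":0,"z":0,"ax":0.146,"ay":0.507,"az":-0.673,"gripper":20},{"x":0,"y":0,"z":0,"ax":0.146,"ay":0.507,"az":-0.673,"gripper":20},{"x":0,"y":0,"z":0,"ax":0.146,"ay":0.507,"az":-0.673,"gripper":20},{"x":0,"y":0,"z":0,"ax":0.146,"ay":0.507,"az":-0.673,"gripper":20},{"x":0,"y":0,"z":0,"ax":0.146,"ay":0.507,"az":-0.673,"gripper":20},{"x":0,"y":0,"z":0,"ax":0,"ay":0,"az":0,"gripper":20},{"x":0,"y":0,"z":0,"ax":0,"ay":0,"az":0,"gripper":20}]'
python3 rows.py
python3 d.py $(python3 -c "
from h import *
print(*slot(1,(-.016,0,.028)))") 23.24 22
```

```text
clock: 34.43
tcp_pos: [0.5472, 0.0149, 0.2521]
tool_rot: [3.136, -0.138, 0.001]
force: [0.8, -0.2, -4.8]
gripper_width: 0.0291
clock: 35.1
tcp_pos: [0.4994, 0.3112, 0.2512]
tool_rot: [3.135, -0.137, 0.002]
force: [0.9, 0.4, -4.5]
gripper_width: 0.0289
clock: 35.77
tcp_pos: [0.4992, 0.3089, 0.2506]
tool_rot: [-2.947, -0.599, -0.554]
force: [-0.1, 0.0, -3.7]
gripper_width: 0.0287
edges [ 62  81  86 148 270 302 360 364]
shift [-1.096  0.083  3.261] turn [-0.07   0.078 -0.055] | clock 35.82 tcp [0.5   0.309 0.252] F [ 0.562 -0.045 -4.356] w 0.0289 q6 1.65
```

```bash
python3 -m creep '[{"x":-0.22,"y":0.02,"z":0.65,"ax":-0.07,"ay":0.08,"az":-0.05,"gripper":20},{"x":-0.22,"y":0.02,"z":0.65,"ax":0,"ay":0,"az":0,"gripper":20},{"x":-0.22,"y":0.02,"z":0.65,"ax":0,"ay":0,"az":0,"gripper":20},{"x":-0.22,"y":0.02,"z":0.65,"ax":0,"ay":0,"az":0,"gripper":20},{"x":-0.22,"y":0,"z":0.5,"ax":0,"ay":0,"az":0,"gripper":20},{"x":0,"y":0,"z":0.15,"ax":0,"ay":0,"az":0,"gripper":20},{"x":0,"y":0,"z":0,"ax":0,"ay":0,"az":0,"gripper":20},{"x":0,"y":0,"z":0,"ax":0,"ay":0,"az":0,"gripper":20}]'
python3 d.py $(python3 -c "
from h import *
print(*slot(1,(-.016,0,.028)))") 23.24 22
```

```text
clock: 36.48
tcp_pos: [0.5101, 0.3106, 0.1161]
tool_rot: [-2.947, -0.608, -0.577]
force: [0.9, -0.3, -3.9]
gripper_width: 0.0287
shift [-0.083 -0.02   0.018] turn [-0.003 -0.023  0.011] | clock 36.48 tcp [0.51  0.311 0.116] F [ 0.923 -0.346 -3.899] w 0.0287 q6 1.66
```

```bash
python3 -m creep '[{"x":-0.08,"y":-0.02,"z":0.12,"ax":0,"ay":-0.02,"az":0,"gripper":20},{"x":0,"y":0,"z":0.12,"ax":0,"ay":0,"az":0,"gripper":20},{"x":0,"y":0,"z":0.12,"ax":0,"ay":0,"az":0,"gripper":20},{"x":0,"y":0,"z":0.12,"ax":0,"ay":0,"az":0,"gripper":20},{"x":0,"y":0,"z":0.12,"ax":0,"ay":0,"az":0,"gripper":20}]';python3 -m creep '[{"x":0,"y":0,"z":0.1,"ax":0,"ay":0,"az":0,"gripper":20},{"x":0,"y":0,"z":0.1,"ax":0,"ay":0,"az":0,"gripper":20}]';  python3 d.py $(python3 -c "
from h import *
print(*slot(1,(-.016,0,-.012)))") 23.24 22
```

```text
clock: 36.9
tcp_pos: [0.5146, 0.3148, 0.0923]
tool_rot: [-2.945, -0.609, -0.575]
force: [-7.1, 9.6, 2.9]
gripper_width: 0.0287
clock: 37.07
tcp_pos: [0.5174, 0.3162, 0.085]
tool_rot: [-2.945, -0.61, -0.575]
force: [-3.3, 5.0, -0.3]
gripper_width: 0.0289
shift [0.001 0.036 0.213] turn [-0.021 -0.018  0.017] | clock 37.07 tcp [0.517 0.316 0.085] F [-3.277  5.034 -0.344] w 0.0289 q6 1.66
```

Good, on line. Push the rest and release.

```bash
python3 -m creep '[{"x":0,"y":0.02,"z":0.1,"ax":0,"ay":0,"az":0,"gripper":20},{"x":0,"y":0,"z":0.1,"ax":0,"ay":0,"az":0,"gripper":20},{"x":0,"y":0,"z":0.03,"ax":0,"ay":0,"az":0,"gripper":20},{"x":0,"y":0,"z":0.03,"ax":0,"ay":0,"az":0,"gripper":20},{"x":0,"y":0,"z":0,"ax":0,"ay":0,"az":0,"gripper":20}]';  python3 d.py $(python3 -c "
from h import *
print(*slot(1,(-.016,0,-.012)))") 23.24 22
```

```text
clock: 37.48
tcp_pos: [0.5205, 0.3159, 0.0767]
tool_rot: [-2.948, -0.61, -0.572]
force: [-28.7, -9.5, 28.7]
gripper_width: 0.0287
shift [ 0.016 -0.002 -0.003] turn [-0.01   0.006  0.02 ] | clock 37.48 tcp [0.521 0.316 0.077] F [-28.671  -9.531  28.73 ] w 0.0287 q6 1.66
```

```bash
python3 -m creep '[{"x":0,"y":0,"z":-0.03,"ax":0,"ay":0,"az":0,"gripper":20},{"x":0,"y":0,"z":0,"ax":0,"ay":0,"az":0,"gripper":46},{"x":0,"y":0,"z":0,"ax":0,"ay":0,"az":0,"gripper":46},{"x":0,"y":0,"z":0,"ax":0,"ay":0,"az":0,"gripper":46},{"x":0,"y":0,"z":0,"ax":0,"ay":0,"az":0,"gripper":46}]';python3 -m creep '[{"x":0,"y":0,"z":-0.6,"ax":0,"ay":0,"az":0,"gripper":46},{"x":0,"y":0,"z":-0.9,"ax":0,"ay":0,"az":0,"gripper":46},{"x":0,"y":0,"z":-0.9,"ax":0,"ay":0,"az":0,"gripper":46},{"x":0,"y":0,"z":-0.9,"ax":0,"ay":0,"az":0,"gripper":46},{"x":0,"y":0,"z":-0.9,"ax":0,"ay":0,"az":0,"gripper":46},{"x":-0.9,"y":0.2,"z":-0.2,"ax":0,"ay":0,"az":0,"gripper":20},{"x":-0.9,"y":0.4,"z":-0.2,"ax":0,"ay":0,"az":0,"gripper":0}]';python3 -m creep '[{"x":0,"y":0.9,"z":0,"ax":0,"ay":0,"az":0,"gripper":0},{"x":0,"y":0.9,"z":0,"ax":0,"ay":0,"az":0,"gripper":0},{"x":0,"y":0,"z":0,"ax":0,"ay":0,"az":0,"gripper":0},{"x":0,"y":0,"z":0,"ax":0,"ay":0,"az":0,"gripper":0}]'
python3 - <<'E'
from bl import *
cw=manip.get_calibration("wrist"); w=manip.grab_frame("wrist"); cv2.imwrite('pics/w16.png',w)
s=manip.grab_frame("scene"); cv2.imwrite('pics/s16.png',s)
B=[(a,c) for a,c in blobs(w,(60,0,600,330),60) if a>120]
for k in(1,2,3):
    for p in((.069,0,.018),(0,0,.017),(-.069,0,.018)):
        u=proj(cw,slot(k,p))[0]; b=min(B,key=lambda b:np.hypot(*(b[1]-u)))
        print(k,p,u.round(1),b)
v=w[0:300,100:600].copy()
r=cv2.resize(s[250:350,300:500],(600,300),interpolation=cv2.INTER_CUBIC)
cv2.imwrite('pics/f16.png',np.vstack([cv2.resize(v,(600,300)),r]))
E
```

```text
clock: 37.9
tcp_pos: [0.5211, 0.3152, 0.0759]
tool_rot: [-2.948, -0.61, -0.575]
force: [-0.6, -0.1, 0.4]
gripper_width: 0.0453
clock: 38.48
tcp_pos: [0.4065, 0.2404, 0.2233]
tool_rot: [-2.944, -0.611, -0.583]
force: [-1.1, -1.6, -0.3]
gripper_width: 0.0371
clock: 38.82
tcp_pos: [0.4352, 0.1708, 0.2197]
tool_rot: [-2.951, -0.601, -0.576]
force: [0.5, 0.4, 0.3]
gripper_width: 0.0107
1 (0.069, 0, 0.018) [200.   36.3] (np.int32(1466), array([205.9,  38.6]))
1 (0, 0, 0.017) [208.7 125.4] (np.int32(623), array([213.9, 125.9]))
1 (-0.069, 0, 0.018) [215.6 203.5] (np.int32(157), array([234.4, 196.7]))
2 (0.069, 0, 0.018) [304.1  36. ] (np.int32(1422), array([304.1,  42. ]))
2 (0, 0, 0.017) [305.7 125.1] (np.int32(590), array([306. , 128.7]))
2 (-0.069, 0, 0.018) [307.  203.1] (np.int32(547), array([307.2, 202.1]))
3 (0.069, 0, 0.018) [408.1  35.7] (np.int32(1450), array([403. ,  34.1]))
3 (0, 0, 0.017) [402.6 124.7] (np.int32(633), array([398.7, 121.6]))
3 (-0.069, 0, 0.018) [398.2 202.8] (np.int32(1289), array([390.7, 195.5]))
```

Lamps 1 and 2 sit within ~3 mm; lamp 3 reads 4–6 mm up-slope. I'll nudge it down with closed fingers for margin.

```bash
for a in ".115,0,.10" ".115,0,.0"; do python3 d.py $(python3 -c "
from h import *
print(*slot(3,($a)))") 23.24 22; done
```

```text
shift [5.094 1.829 1.773] turn [-0.003 -0.002  0.009] | clock 38.92 tcp [0.434 0.173 0.219] F [ 0.339 -0.266  0.449] w 0.0034 q6 1.36
shift [5.094 1.83  4.273] turn [-0.003 -0.002  0.009] | clock 38.92 tcp [0.434 0.173 0.219] F [ 0.339 -0.266  0.449] w 0.0034 q6 1.36
```

```bash
python3 -m creep '[{"x":0.85,"y":0.305,"z":0.2,"ax":0,"ay":0,"az":0,"gripper":0},{"x":0.85,"y":0.305,"z":0.2,"ax":0,"ay":0,"az":0,"gripper":0},{"x":0.85,"y":0.305,"z":0.2,"ax":0,"ay":0,"az":0,"gripper":0},{"x":0.85,"y":0.305,"z":0.3,"ax":0,"ay":0,"az":0,"gripper":0},{"x":0.85,"y":0.305,"z":0.4,"ax":0,"ay":0,"az":0,"gripper":0},{"x":0.85,"y":0.305,"z":0.47,"ax":0,"ay":0,"az":0,"gripper":0},{"x":0,"y":0,"z":0,"ax":0,"ay":0,"az":0,"gripper":0},{"x":0,"y":0,"z":0,"ax":0,"ay":0,"az":0,"gripper":0}]';  python3 d.py $(python3 -c "
from h import *
print(*slot(3,(.115,0,0)))") 23.24 22
```

```text
clock: 39.58
tcp_pos: [0.6605, 0.1939, 0.2247]
tool_rot: [-2.949, -0.614, -0.561]
force: [-1.1, 1.1, -0.1]
gripper_width: 0.0006
shift [0.057 0.074 2.372] turn [-0.029  0.064  0.033] | clock 39.58 tcp [0.661 0.194 0.225] F [-1.077  1.057 -0.131] w 0.0006 q6 1.29
```

```bash
python3 -m creep '[{"x":0.05,"y":0.07,"z":0.6,"ax":0,"ay":0.06,"az":0,"gripper":0},{"x":0,"y":0,"z":0.6,"ax":0,"ay":0,"az":0,"gripper":0},{"x":0,"y":0,"z":0.6,"ax":0,"ay":0,"az":0,"gripper":0},{"x":0,"y":0,"z":0.5,"ax":0,"ay":0,"az":0,"gripper":0},{"x":0,"y":0,"z":0,"ax":0,"ay":0,"az":0,"gripper":0}]'; python3 -m creep '[{"x":-0.2,"y":0,"z":0,"ax":0,"ay":0,"az":0,"gripper":0},{"x":-0.2,"y":0,"z":0,"ax":0,"ay":0,"az":0,"gripper":0},{"x":0,"y":0,"z":0,"ax":0,"ay":0,"az":0,"gripper":0}]'; python3 d.py $(python3 -c "
from h import *
print(*slot(3,(.09,0,0)))") 23.24 22
```

```text
clock: 40.0
tcp_pos: [0.6928, 0.2055, 0.1413]
tool_rot: [-2.945, -0.613, -0.575]
force: [-1.1, 0.5, -1.1]
gripper_width: 0.0004
clock: 40.25
tcp_pos: [0.6811, 0.1978, 0.1409]
tool_rot: [-2.944, -0.61, -0.585]
force: [0.5, -0.5, -0.4]
gripper_width: 0.0004
shift [-0.278 -0.049  0.238] turn [-0.004 -0.07   0.026] | clock 40.25 tcp [0.681 0.198 0.141] F [ 0.47  -0.485 -0.426] w 0.0004 q6 1.27
```

```bash
for i in 1; do python3 -m creep '[{"x":-0.1,"y":-0.03,"z":0.1,"ax":0,"ay":0,"az":0,"gripper":0},{"x":-0.08,"y":0,"z":0,"ax":0,"ay":0,"az":0,"gripper":0},{"x":0,"y":0,"z":0,"ax":0,"ay":0,"az":0,"gripper":0}]'; done; python3 -m creep '[{"x":-0.05,"y":0,"z":0,"ax":0,"ay":0,"az":0,"gripper":0},{"x":-0.05,"y":0,"z":0,"ax":0,"ay":0,"az":0,"gripper":0},{"x":0,"y":0,"z":0,"ax":0,"ay":0,"az":0,"gripper":0}]'; python3 d.py $(python3 -c "
from h import *
print(*slot(3,(.09,0,0)))") 23.24 22
```

```text
clock: 40.5
tcp_pos: [0.6766, 0.1966, 0.1332]
tool_rot: [-2.945, -0.609, -0.584]
force: [-0.1, -0.0, 0.4]
gripper_width: 0.0005
clock: 40.75
tcp_pos: [0.674, 0.1952, 0.1319]
tool_rot: [-2.945, -0.609, -0.585]
force: [1.2, -0.6, 2.2]
gripper_width: 0.0004
shift [-0.016 -0.038  0.102] turn [-0.003 -0.066  0.018] | clock 40.75 tcp [0.674 0.195 0.132] F [ 1.231 -0.584  2.229] w 0.0004 q6 1.27
```

```bash
python3 -m creep '[{"x":0.3,"y":0,"z":-0.5,"ax":0,"ay":0,"az":0,"gripper":0},{"x":0,"y":0,"z":-0.9,"ax":0,"ay":0,"az":0,"gripper":0},{"x":0,"y":0,"z":-0.9,"ax":0,"ay":0,"az":0,"gripper":0},{"x":0,"y":0,"z":0,"ax":0,"ay":-0.8,"az":0,"gripper":0},{"x":0,"y":0,"z":0,"ax":0,"ay":-0.8,"az":0,"gripper":0},{"x":0,"y":0,"z":0,"ax":0,"ay":-0.8,"az":0,"gripper":0},{"x":0,"y":0,"z":0,"ax":0,"ay":-0.8,"az":0,"gripper":0},{"x":0,"y":0,"z":0,"ax":0,"ay":0,"az":0,"gripper":0}]'; python3 d.py .6165 -.017 .106 23.24
python3 - <<'E'
from bl import *
t=manip.grab_frame("top"); cv2.imwrite('pics/t17.png',t)
for a,c in blobs(t,(100,140,320,300),50):
    if a>40: print(a,c)
for k in (1,2,3,4): print(k,[proj(ct,slot(k,p))[0].round(1) for p in((.069,0,.018),(0,0,.017),(-.069,0,.018))])
E
```

```text
clock: 41.42
tcp_pos: [0.6522, 0.1861, 0.217]
tool_rot: [-3.076, -0.637, 0.005]
force: [0.4, 0.1, -2.0]
gripper_width: 0.0002
shift [-2.825  4.308  2.78 ] turn [-0.006  0.026  0.02 ] | clock 41.42 tcp [0.652 0.186 0.217] F [ 0.385  0.125 -2.008] w 0.0002 q6 1.37
547 [215.2 153.8]
48 [263.8 149.1]
815 [146.2 175.3]
47 [275.3 163.8]
584 [283.5 183.3]
151 [238.1 182.9]
104 [206.7 183.7]
258 [168.2 203.5]
69 [294.2 208.9]
103 [138.5 211.8]
96 [215.6 212.5]
143 [253.1 215. ]
238 [224.7 237.4]
1 [array([134. , 215.8]), array([147.7, 242.8]), array([160.9, 269.3])]
2 [array([168.9, 201.1]), array([182. , 228.3]), array([194.7, 254.9])]
3 [array([203.6, 186.5]), array([216.2, 213.8]), array([228.4, 240.5])]
4 [array([238., 172.]), array([250.1, 199.4]), array([261.9, 226.3])]
```

```bash
python3 -m creep '[{"x":-0.47,"y":0.72,"z":0,"ax":0,"ay":0,"az":0,"gripper":0},{"x":-0.47,"y":0.72,"z":0,"ax":0,"ay":0,"az":0,"gripper":0},{"x":-0.47,"y":0.72,"z":0,"ax":0,"ay":0,"az":0,"gripper":0},{"x":-0.47,"y":0.72,"z":0,"ax":0,"ay":0,"az":0,"gripper":0},{"x":-0.47,"y":0.72,"z":0,"ax":0,"ay":0,"az":0,"gripper":0},{"x":-0.47,"y":0.72,"z":0,"ax":0,"ay":0,"az":0,"gripper":0},{"x":0,"y":0,"z":0,"ax":0,"ay":0,"az":0,"gripper":0}]'
python3 - <<'E'
from bl import *
s=manip.grab_frame("scene");cv2.imwrite('pics/s18.png',s)
u=proj(cs,[.6578,.0008,.1133])[0];print(u)
for a,c in blobs(s,(310,270,355,300),50): print(a,c)
E
python3 d.py .6165 -.017 .106 23.24
```

```text
clock: 42.05
tcp_pos: [0.6155, -0.0236, 0.2212]
tool_rot: [3.076, 0.628, 0.016]
force: [-0.7, 0.1, -1.3]
gripper_width: 0.0002
[331.56085204 282.92028045]
106 [331.8 282.8]
115 [340.9 293.3]
87 [324.4 294.8]
shift [ 0.02  -0.09   2.881] turn [ 0.02  -0.087 -0.018] | clock 42.1 tcp [ 0.616 -0.021  0.221] F [-0.645  0.508 -1.198] w 0.0005 q6 1.05
```

```bash
python3 -m creep '[{"x":0,"y":-0.09,"z":0.7,"ax":0,"ay":-0.08,"az":0,"gripper":0},{"x":0,"y":0,"z":0.7,"ax":0,"ay":0,"az":0,"gripper":0},{"x":0,"y":0,"z":0.7,"ax":0,"ay":0,"az":0,"gripper":0},{"x":0,"y":0,"z":0.7,"ax":0,"ay":0,"az":0,"gripper":0},{"x":0,"y":0,"z":0,"ax":0,"ay":0,"az":0,"gripper":0},{"x":0,"y":0,"z":0,"ax":0,"ay":0,"az":0,"gripper":0}]'; python3 d.py .6845 .0123 .106 23.24
```

```text
clock: 42.6
tcp_pos: [0.6137, -0.0133, 0.1073]
tool_rot: [-3.076, -0.637, 0.007]
force: [0.5, -0.4, 0.8]
gripper_width: 0.0003
shift [1.878 0.117 0.025] turn [-0.01   0.035  0.024] | clock 42.6 tcp [ 0.614 -0.013  0.107] F [ 0.538 -0.449  0.82 ] w 0.0003 q6 1.06
```

```bash
python3 -m creep '[{"x":0.25,"y":0.06,"z":0,"ax":0,"ay":0,"az":0,"gripper":0},{"x":0.25,"y":0.06,"z":0,"ax":0,"ay":0,"az":0,"gripper":0},{"x":0.25,"y":0,"z":0,"ax":0,"ay":0,"az":0,"gripper":0},{"x":0.25,"y":0,"z":0,"ax":0,"ay":0,"az":0,"gripper":0},{"x":0.25,"y":0,"z":0,"ax":0,"ay":0,"az":0,"gripper":0},{"x":0.25,"y":0,"z":0,"ax":0,"ay":0,"az":0,"gripper":0}]'; python3 -m creep '[{"x":0.15,"y":0,"z":0,"ax":0,"ay":0,"az":0,"gripper":0},{"x":0.15,"y":0,"z":0,"ax":0,"ay":0,"az":0,"gripper":0},{"x":0.06,"y":0,"z":0,"ax":0,"ay":0,"az":0,"gripper":0},{"x":0,"y":0,"z":0,"ax":0,"ay":0,"az":0,"gripper":0}]'; python3 d.py .6845 .0123 .106 23.24
python3 - <<'E'
from bl import *
s=manip.grab_frame("scene");cv2.imwrite('pics/s19.png',s)
print('on pred',proj(cs,[.6578+.0441,.0008+.0189,.1133])[0])
for a,c in blobs(s,(300,270,365,320),50): print(a,c)
E
```

```text
clock: 43.1
tcp_pos: [0.6744, 0.0055, 0.1123]
tool_rot: [3.074, 0.636, 0.004]
force: [-1.2, -1.3, -1.2]
gripper_width: 0.0005
clock: 43.43
tcp_pos: [0.6808, 0.0082, 0.1113]
tool_rot: [3.074, 0.635, -0.021]
force: [-35.3, -11.2, 24.5]
gripper_width: 0.001
shift [ 0.128 -0.057  0.131] turn [0.001 0.115 0.013] | clock 43.43 tcp [0.681 0.008 0.111] F [-35.32  -11.182  24.546] w 0.001 q6 1.11
on pred [332.36039571 299.63975952]
1089 [334.  299.7]
19 [356.1 270.2]
18 [363.2 289.2]
109 [359.9 301.6]
```

```bash
python3 -m creep '[{"x":-0.2,"y":0,"z":0,"ax":0,"ay":0,"az":0,"gripper":0},{"x":-0.3,"y":0,"z":0,"ax":0,"ay":0,"az":0,"gripper":0},{"x":-0.4,"y":0,"z":-0.3,"ax":0,"ay":0,"az":0,"gripper":0},{"x":0,"y":0,"z":-0.9,"ax":0,"ay":0,"az":0,"gripper":0},{"x":0,"y":0,"z":-0.9,"ax":0,"ay":0,"az":0,"gripper":0},{"x":0,"y":0,"z":-0.9,"ax":0,"ay":0,"az":0,"gripper":0},{"x":-0.9,"y":0,"z":-0.9,"ax":0,"ay":0,"az":0,"gripper":0},{"x":-0.9,"y":0,"z":0,"ax":0,"ay":0,"az":0,"gripper":0}]'; python3 -m creep '[{"x":-0.9,"y":0,"z":0,"ax":0,"ay":0,"az":0,"gripper":0},{"x":-0.9,"y":0,"z":0,"ax":0,"ay":0,"az":0,"gripper":0},{"x":0,"y":0,"z":0,"ax":0,"ay":0,"az":0,"gripper":0},{"x":0,"y":0,"z":0,"ax":0,"ay":0,"az":0,"gripper":0}]'
python3 - <<'E'
from bl import *
s=manip.grab_frame("scene");t=manip.grab_frame("top");w=manip.grab_frame("wrist");cw=manip.get_calibration("wrist")
cv2.imwrite('pics/t20.png',t);cv2.imwrite('pics/s20.png',s);cv2.imwrite('pics/w20.png',w)
for a,c in blobs(s,(310,270,355,310),50): print(a,c)
for k in(1,2,3):
    for p in((.08,0,0),(.008,0,.016),(-.008,0,.016),(-.08,0,.005)):
        u=proj(cw,slot(k,p))[0]; cv2.circle(w,tuple(int(v) for v in u),1,(0,0,255),-1)
for a in(0,.048): cv2.circle(w,tuple(int(v) for v in proj(cw,[.6578+.9188*a,.0008+.3946*a,.1133])[0]),2,(0,255,0),-1)
A=cv2.resize(s[250:350,300:500],(800,300),interpolation=cv2.INTER_CUBIC)
B=cv2.resize(w,(400,300)) ; C=cv2.resize(t[130:310,90:320],(400,300),interpolation=cv2.INTER_CUBIC)
cv2.imwrite('pics/f20.png',np.vstack([A,np.hstack([B,C])]))
E
```

```text
clock: 44.15
tcp_pos: [0.5968, -0.0289, 0.2682]
tool_rot: [3.071, 0.638, 0.019]
force: [1.0, -0.7, 2.1]
gripper_width: 0.0008
clock: 44.48
tcp_pos: [0.5261, -0.0582, 0.2604]
tool_rot: [3.075, 0.634, 0.003]
force: [0.3, 0.8, 0.3]
gripper_width: 0.0003
420 [331.1 299.9]
22 [346.8 303.8]
```

View pics/f20.png

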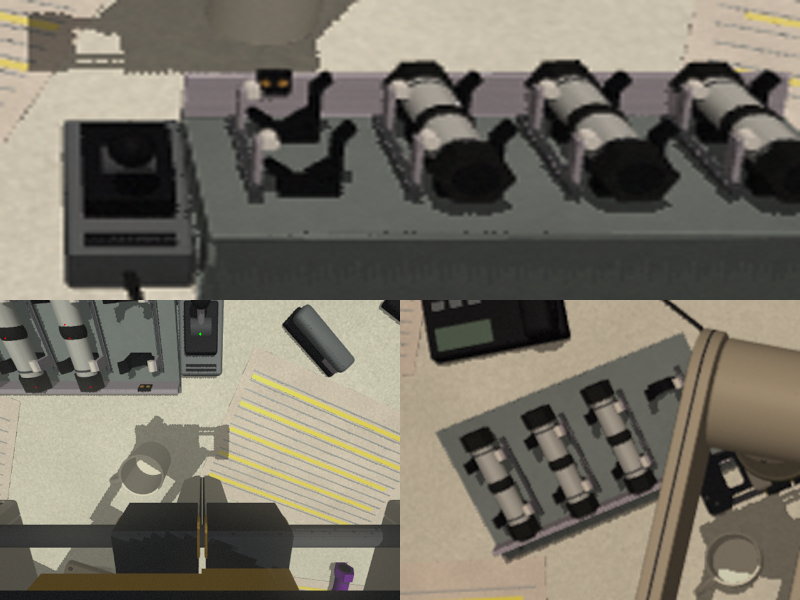

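```bash
python3 -c "
from bench import manip
print(manip.sign_off(), manip.state()['clock'])"
```

```text
the job is handed in; nothing more can be done
the job is handed in; nothing more can be done
```

All three lamps on the desk are clipped into slots 1, 2 and 3 with their battery ends at the foot ledge. After that I threw the toggle on. I handed the job in at about 44.7 s of the 210 s; no verdict was reported.

- **Finding the battery ends:** I pinched each lamp at about 22 N on its belt, lifted it and looked to see which end sank. I then regripped it at 60 N on the tube towards that end, and turned two of the three half round to bring the battery end to the foot.
- **Trouble on the way:**
  - My first pinch missed because the fingers had not finished closing.
  - The half turn of the first lamp ran the last joint up to its range limit of -2.66. The arm stopped there, and I can't tell whether that counts against the run.
  - The lamp for slot 2 stuck about 4 mm up at roughly 60 N because it sat a few mm too far up the slope. I lifted it, moved it down-slope and pressed it home.
- **Last checks:**
  - The final picture shows all three lamps seated in their forks under the noses.
  - Along the slope they read within about 3 mm of home. The cameras and the arm readings disagreed by 2–3 mm on slots 2 and 3. I tried to nudge the slot 3 lamp down and met almost no resistance, which suggests it was already within about 3 mm.
  - The toggle was pushed to a firm stop at about 40 N. Its ball appears within a pixel of the computed fully-on position, though it is hard to see against the black plate.
  - I didn't go near the mug or the stapler.

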